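# Make up the electromagnet kit and the lamp kit for a physics lesson

### The arm

A 6-joint arm with a two-finger parallel gripper is mounted at the origin on the work surface. World frame = base frame: x ahead of the robot, y to its left, z up, the work surface at z = 0. Lengths are in mm, angles in rad, forces in N, time in s.
With the tool pointing down it reaches from about 350 to 975 mm from the base axis. Payload 7.1 kg.
Tool frame: the origin (TCP) lies at the very end of the fingers, on their centre line; the grasp point (between the pads) lies 19 mm behind it; y points along the fingers, x is the direction in which the jaws open and shut, and the axes are right-handed (so a half turn about y gives the same grasp; the last joint's range is limited). The gripper opens to 88 mm and grips with 3 to 60 N. Pads are 20 mm wide; open, the fingers measure 115 mm over their backs; the gripper's body (75 mm by 178 mm) begins 61 mm behind the grasp point.
Start: joints at [-0.019, 0.423, 1.63, -0, 1.089, -0.019], TCP at [624.984, 0.026, 222.675] pointing down, gripper open.
Joint ranges: [-3, 3], [-0.9, 2.11], [0.09, 2.58], [-1.31, 4.45], [0.11, 2.69], [-2.54, 2.54]. Speed limits (rad/s): [2.39, 2.39, 3.01, 3.14, 3.14, 3.14].

### API

Orientations are given as a rotation vector (axis times angle).
In Python, from workcell import ctrl gives the robot as it stands. The module is installed in compiled form; this text tells all that it offers.
- The arm moves only by the tool carry_out, never from a script. Its arguments are lists of equal length, an entry for each row: "delta_pos": the shift along the tool's x, y, z in cm, a list of three; "rotation": the turn, a rotation vector about the tool's x, y, z in rad, a list of three. In form: {"delta_pos": [[dx, dy, dz], ...], "rotation": [[wx, wy, wz], ...]}. A call has 1 to 12 rows; each row is the pose to reach, as a shift and turn from the pose commanded when the call began, along the tool's axes at that moment; what a row does not reach only later rows make up. A row lasts 1/12 s, in which the tool goes at most 41.7 mm and 7.16 degrees, less where a joint would pass 70% of its speed; a pose out of reach is approached as far as the arm can. A call with a gripper value outside its range is refused whole. "hand" is the closure in counts, from 0 (fully open) to 255 (shut), set as the call begins (left out, the last holds). The fingers move at their own pace and stop on an object; the grip force is fixed at half the most. Time passes only in rows, so rows that repeat a pose let the fingers close. It gives the time, the measured TCP pose, the force and the opening at its end, in the units of the state.
- ctrl.get_obs(): the state, without advancing time (a new reading comes with each control period).
- ctrl.get_image(name): name is "scene" or "side" or "wrist"; returns the picture (420x560x3 uint8, red, green, blue); there is no depth.
- ctrl.camera_info(name): a dict with "fov_y" (degrees; the focal length in pixels is half the picture's height over the tangent of half this angle, whatever the lens; pixels are square), "cx", "cy" (the principal point, pixels), "k1" (the pictures are not rectified: a ray, as slopes to the right and down, at radius r is drawn at 1 + k1 r^2 times it, then the intrinsics apply), "R" (3x3) and "t" (3): a world point X has camera coordinates R X + t; the wrist camera has in their place "T_tool_cam" (4x4, takes a point from camera to tool coordinates, whose origin is the TCP and whose axes are the tool frame's). Camera axes: x right, y down, z forward; pixel columns grow to the right and rows downward; lengths in mm; the calibration is good to about 2 mm. A picture is of the moment at which its call begins: read the wrist's pose just before it. camera_info takes no time and is no camera call.
- ctrl.close_job(): hands the job in, once; it reports no verdict.
The state is a dict: "t": time; "qpos": joint angles; "qvel": joint speeds; "joint_torque": joint torques, N m; "ee_pos": TCP position; "orientation": TCP orientation; "ft_force": force on the tool from outside, world axes, zero at the start; "moment": the same for the moment, N m; "width": finger opening in mm.
Only numpy, scipy, OpenCV 4.12 (cv2) and the standard library are available. Lean on these libraries where they do the work, as an engineer would, in place of code of your own. Each camera call takes 0.05 s, during which the arm holds its last target.

### The job

Make up two experiment kits from the stock in the middle of the school table: the red round cell and the copper coil go into the blue tray; the green flat battery, the white lamp block and the grey switch go into the yellow tray. In each tray the battery (round or flat) stands upright in the red-floored compartment and everything else rests in the white-floored compartment, the coil lying flat and the lamp and the switch the right way up, each thing down on the tray floor and let go. Leave the compass and the brass weight where they are.

Things in the scene. Friction and masses are not known exactly. Their poses are not given: they have to be found in the camera images.
- blue_tray: Blue tray, fixed, 228 x 132 mm; walls 4 mm thick, 12 mm high; floor 4 mm thick. Origin: centre of underside; x along its length, z up. A divider parts the red-floored compartment (76 x 124 mm inside, centre at x = -72 mm, y = 0) from the white-floored one (140 x 124 mm inside, centre at x = +40 mm, y = 0). Left or right of the stock.
- yellow_tray: Yellow tray, fixed, 228 x 132 mm; walls 4 mm thick, 12 mm high; floor 4 mm thick. Origin: centre of underside; x along its length, z up. A divider parts the red-floored compartment (76 x 124 mm inside, centre at x = -72 mm, y = 0) from the white-floored one (140 x 124 mm inside, centre at x = +40 mm, y = 0). On the other side from the blue tray, turned about half round.
- cell_mid (a point): Centre of the red round battery cell, standing upright: 33 mm diameter, 61 mm high with its steel stud, this point 30.5 mm above its underside. z up.
- flatbat_mid (a point): Centre of the flat battery, a green block with a black band and two brass contacts on top, standing upright: 62 mm along its x, 22 mm thick along its y, body 60 mm high, 66 mm with the contacts; this point 33 mm above its underside. z up.
- coil_mid (a point): Centre of the electromagnet coil, lying on the table: copper winding of 35 mm diameter and 70 mm length along its x, with a black square flange (46 x 46 mm, 5 mm thick) at each end and a thin steel core sticking out 6 mm past each flange (92 mm overall). This point lies on the coil's axis, 23 mm above the underside. z up.
- lamp_mid (a point): Point on the lamp: a white block 40 x 40 mm (x, y) and 38 mm high with a brass socket and a small amber bulb on top, 58 mm high overall. This point lies on its upright axis 29 mm above the underside, 9 mm below the top of the block. z up.
- switch_mid (a point): Centre of the switch: a grey block 44 mm along its x, 34 mm along its y, 34 mm high, with a brass blade and small black handle on top, 46 mm high overall; this point 23 mm above the underside. z up.
- compass_mid (a point): Centre of the compass, a flat black disc with a pale face and red and dark needle, 48 mm diameter, 16 mm high; loose among the stock, not wanted for the kits. Leave alone.
- weight_mid (a point): Centre of the brass weight, 36 mm diameter with a narrow knob on top, 44 mm high; loose among the stock, not wanted for the kits. Leave alone.

How it is judged:
By the outcome, as a careful person would: the job done as asked, in the order asked, and still so for the second after the job is handed in, with the robot touching nothing.
It also fails if it takes over 115 s, if anything falls off the work surface, if the arm or the gripper's body presses on something with over 40 N, if the wrist force passes 120 N, or if a joint passes its speed limit or range.

## Working session

There is one attempt and no reset: what is moved stays moved. The work goes in short steps, Python scripts to look and compute and a tool call to move; the robot and the scene stay as the last step left them, time stands still between calls to the robot, and variables do not carry over. Pictures are saved under pics/ and viewed, and the job is handed in when it is done.

Besides the shell and the picture viewer there is one more tool, called in YAML: its name, and indented under it one key for each argument. carry_out: Moves the arm, as the interface text tells. Its arguments: {"type":"object","properties":{"delta_pos":{"type":"array","items":{"type":"array","items":{"type":"number"}}},"rotation":{"type":"array","items":{"type":"array","items":{"type":"number"}}},"hand":{"type":"number"}},"required":["delta_pos","rotation"]}

```bash
mkdir -p pics; ls
python3 - <<'E'
from workcell import ctrl
import cv2
print(ctrl.get_obs())
for n in ["scene","side","wrist"]:
    print(n,ctrl.camera_info(n))
    cv2.imwrite(f"pics/{n}0.png",ctrl.get_image(n)[:,:,::-1])
E
```

```text
pics
{'t': 0.0, 'qpos': array([-1.90041266e-02,  4.23873613e-01,  1.63067243e+00,  1.81780007e-05,
        1.08860874e+00, -1.90078734e-02]), 'qvel': array([-0.00020077, -0.00091401, -0.00032224, -0.00128558,  0.00068088,
        0.00072011]), 'joint_torque': array([ 1.28069914e-03, -5.44622147e+01, -2.73670936e+01,  6.42951974e-02,
        2.27214623e-02, -1.51321510e-04]), 'ee_pos': array([6.24445425e+02, 3.86683245e-02, 2.21888144e+02]), 'orientation': array([-1.57075019e+00,  1.23011321e-03,  1.22273806e-03]), 'ft_force': array([ 0.71144856,  0.42580807, -0.28795929]), 'moment': array([ 0.01505528, -0.02309933,  0.01708733]), 'width': 88.0192939345152}
scene {'fov_y': 57.85817272103338, 'cx': 278.6745570012856, 'cy': 214.62658515738045, 'k1': -0.043221056408666254, 'R': array([[ 0.62371331,  0.78155531, -0.01236955],
       [ 0.64699393, -0.52507835, -0.55289382],
       [-0.43861208,  0.33684421, -0.8331599 ]]), 't': array([-339.75745509, -319.61233505, 1129.02984943])}
side {'fov_y': 48.77293248756087, 'cx': 282.0622197676398, 'cy': 212.97642640277053, 'k1': -0.09229076933651131, 'R': array([[ 0.89044183, -0.45470087,  0.01898627],
       [-0.30062645, -0.61901389, -0.72556567],
       [ 0.3416681 ,  0.64036624, -0.68789097]]), 't': array([-481.53398944,  196.35449087,  703.48973101])}
wrist {'fov_y': 60.01417496047408, 'cx': 285.18041180520964, 'cy': 208.34098630627378, 'k1': 0.0028590813862304034, 'T_tool_cam': array([[ 9.99999173e-01, -8.13614498e-04, -9.95962556e-04,
        -6.25956605e-01],
       [ 7.46551953e-04, -2.63339342e-01,  9.64702977e-01,
        -1.62106760e+02],
       [-1.04717245e-03, -9.64702923e-01, -2.63338517e-01,
         7.13037402e+01],
       [ 0.00000000e+00,  0.00000000e+00,  0.00000000e+00,
         1.00000000e+00]])}
```

View pics/scene0.png

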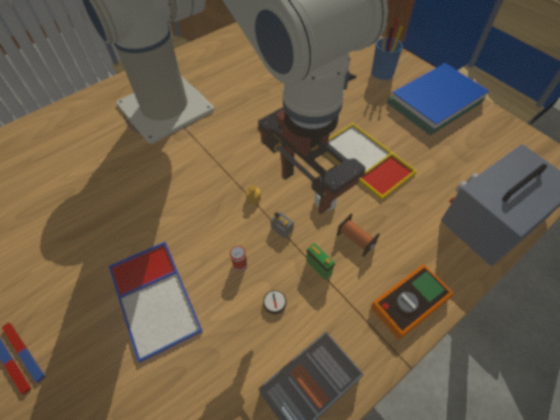

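View pics/side0.png

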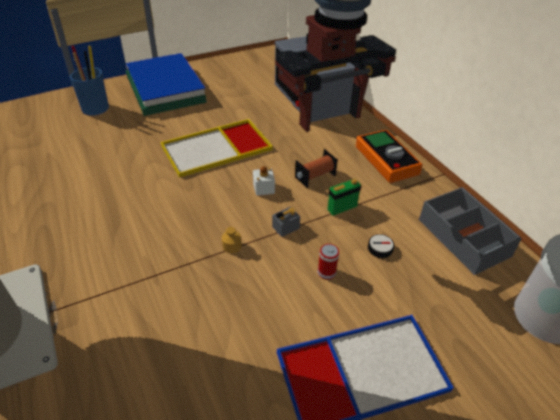

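View pics/wrist0.png

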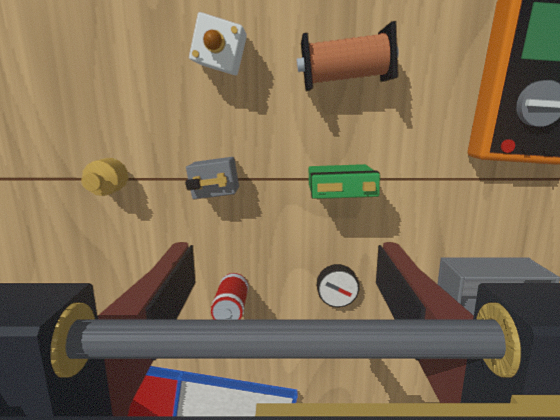

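```bash
cat > h.py <<'E'
import numpy as np, cv2
from scipy.spatial.transform import Rotation as Ro
from scipy.optimize import least_squares
from workcell import ctrl
def cam(n,obs=None):
    c=ctrl.camera_info(n); f=210/np.tan(np.radians(c['fov_y'])/2)
    if 'R' in c: R,t=np.array(c['R']),np.array(c['t'])
    else:
        T=np.array(c['T_tool_cam']); Rt=Ro.from_rotvec(obs['orientation']).as_matrix()
        Rw=Rt@T[:3,:3]; p=Rt@T[:3,3]+obs['ee_pos']; R=Rw.T; t=-R@p
    return dict(R=R,t=t,f=f,cx=c['cx'],cy=c['cy'],k=c['k1'])
def proj(c,X):
    X=np.atleast_2d(X); P=X@c['R'].T+c['t']; s=P[:,:2]/P[:,2:]
    s=s*(1+c['k']*(s**2).sum(1,keepdims=True)); return s*c['f']+[c['cx'],c['cy']]
def ray(c,uv):
    d=(np.array(uv,float)-[c['cx'],c['cy']])/c['f']; s=d.copy()
    for _ in range(20): s=d/(1+c['k']*(s@s))
    v=c['R'].T@np.r_[s,1]; return -c['R'].T@c['t'],v/np.linalg.norm(v)
def onz(c,uv,z):
    o,v=ray(c,uv); return o+v*(z-o[2])/v[2]
def tri(obs):
    A=0;b=0
    for c,uv in obs:
        o,v=ray(c,uv);M=np.eye(3)-np.outer(v,v);A=A+M;b=b+M@o
    X=np.linalg.solve(A,b)
    return X,[np.linalg.norm(proj(c,X)[0]-uv) for c,uv in obs]
def crop(src,dst,x0,y0,x1,y1):
    im=cv2.imread(src)[y0:y1,x0:x1]; k=min(800//(x1-x0),600//(y1-y0))
    im=cv2.resize(im,None,fx=k,fy=k,interpolation=cv2.INTER_CUBIC)
    for x in range((x0+19)//20*20,x1,20): cv2.putText(im,str(x),((x-x0)*k,10),0,.35,(0,0,0),1);cv2.line(im,((x-x0)*k,12),((x-x0)*k,18),(0,0,0),1)
    for y in range((y0+19)//20*20,y1,20): cv2.putText(im,str(y),(0,(y-y0)*k+4),0,.35,(0,0,0),1);cv2.line(im,(24,(y-y0)*k),(30,(y-y0)*k),(0,0,0),1)
    cv2.imwrite(dst,im)
E
python3 -c "
from h import *
crop('pics/scene0.png','pics/c1.png',220,170,420,320)
crop('pics/scene0.png','pics/c2.png',100,230,300,380)
crop('pics/side0.png','pics/c3.png',150,110,410,290)
crop('pics/side0.png','pics/c4.png',260,220,460,420)
"
```

```text
(no output)
```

View pics/c1.png

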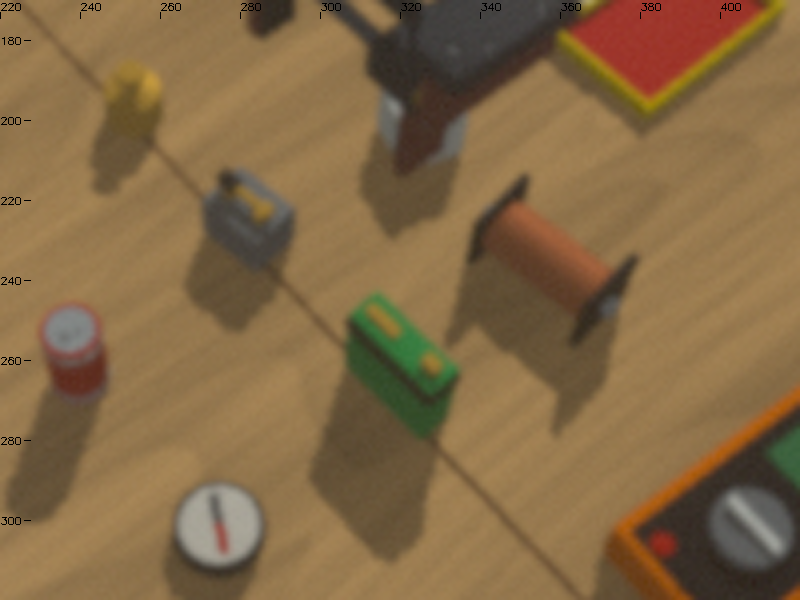

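View pics/c2.png

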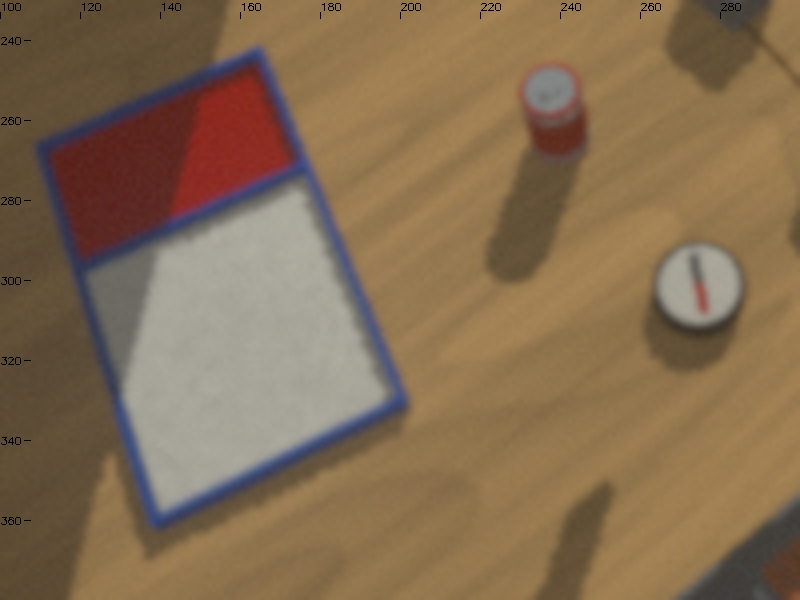

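View pics/c3.png

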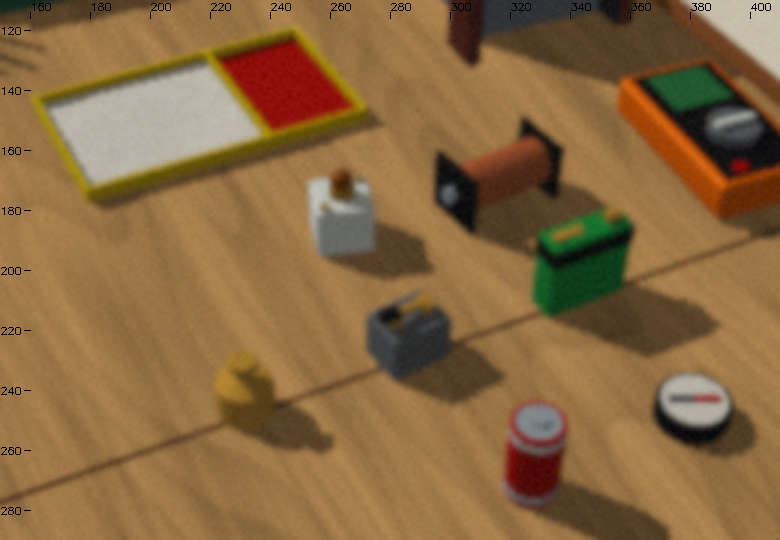

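View pics/c4.png

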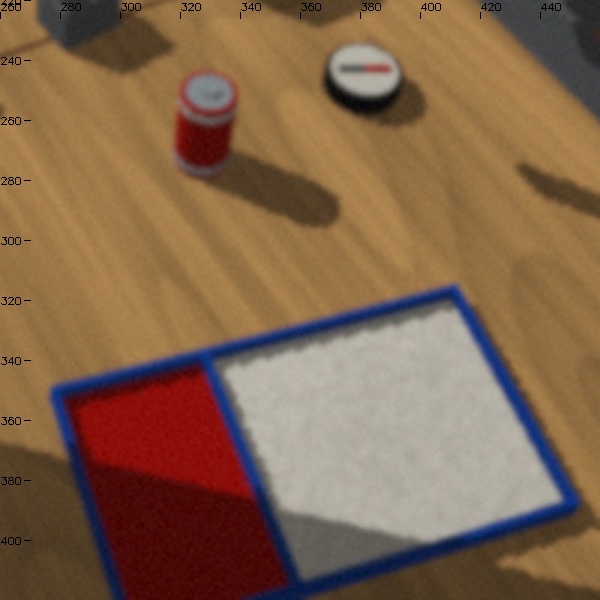

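```bash
python3 -c "
from h import *
crop('pics/wrist0.png','pics/c5.png',60,0,410,210)
crop('pics/wrist0.png','pics/c6.png',180,150,410,330)
crop('pics/wrist0.png','pics/c7.png',290,10,410,100)
"
```

```text
(no output)
```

View pics/c5.png

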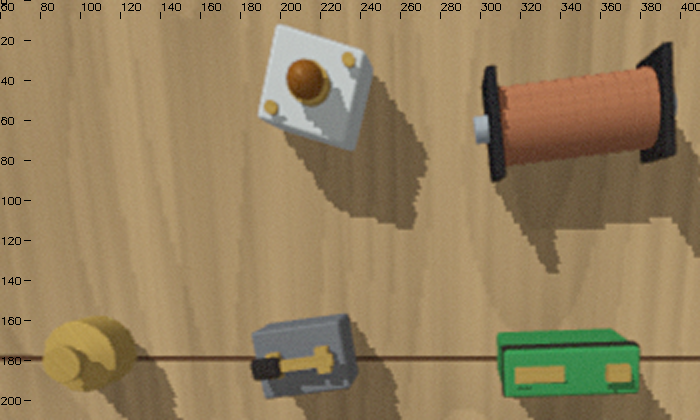

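View pics/c6.png

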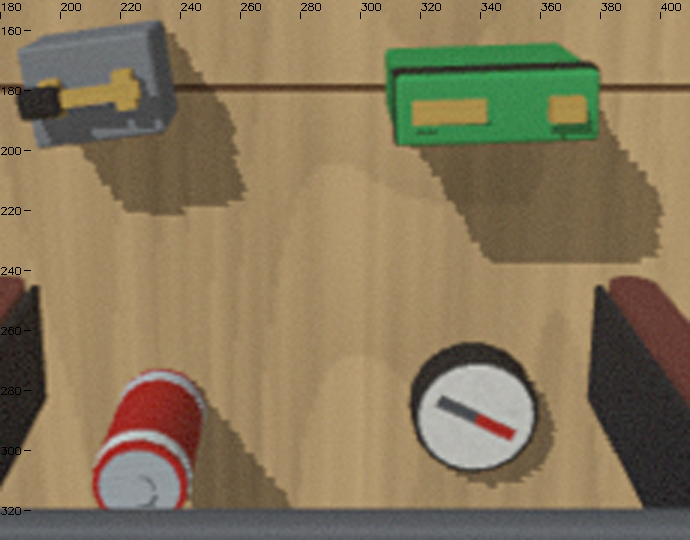

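View pics/c7.png

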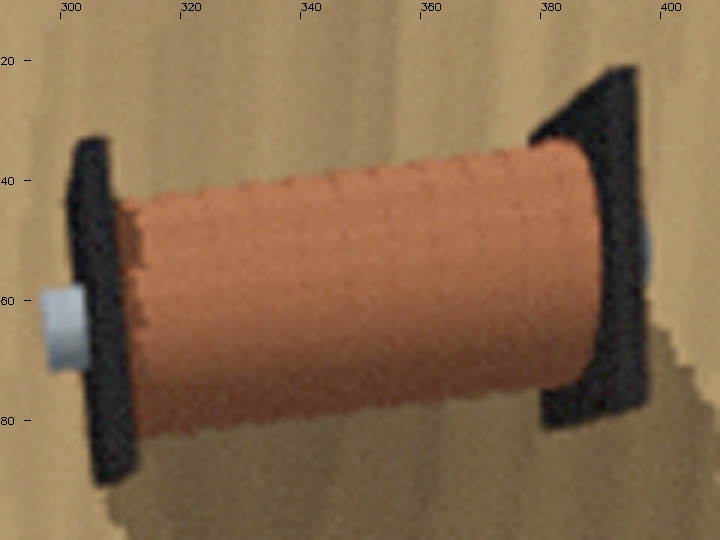

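Run:
```python
from h import *
crop('pics/wrist0.png','pics/d1.png',180,5,260,85)
crop('pics/wrist0.png','pics/d2.png',180,145,260,205)
s=cam('scene');d=cam('side')
w=cam('wrist',dict(orientation=[-1.57075019e+00,1.23e-3,1.22e-3],ee_pos=[624.445,.0387,221.888]))
T=lambda n,*o:print(n,*[np.round(a,1) for a in tri(o)])
T('celltop',(w,(227.3,311.7)),(s,(238.2,252.5)),(d,(329.3,251)))
T('fb big',(w,(330,187)),(s,(315.7,250)),(d,(339,188.3)))
T('fb sm',(w,(369.3,186.3)),(s,(328,260.7)),(d,(354.3,181.3)))
T('bulb',(w,(211.5,39)),(d,(264,171.7)))
T('compass',(w,(339,289)),(s,(274.7,301.5)),(d,(381,242)))
for n,p in dict(a=(312.3,174),b=(379,172),c=(379.3,196),d=(312.7,198.3)).items(): print('fbtop',n,onz(w,p,60).round(1))
# coil core ends
T('coil L',(w,(298,64.5)),(d,(150+448/3,110+195/3)))
print(onz(w,(298,64.5),23), onz(w,(397.5,51),23))
# blue tray outer top corners scene/side, z=12
for n,a in dict(rl=(109.5,266),rr=(165,243),wr=(201.5,331),wl=(139,361)).items(): print('blue scene',n,onz(s,a,12).round(1))
for n,a in dict(r=(277,350.5),w1=(412,316),w2=(452,388.5)).items(): print('blue side',n,onz(d,a,12).round(1))
T('blue r',(s,(165,243)),(d,(277,350.5)));T('blue w1',(s,(201.5,331)),(d,(412,316)))
for n,a in dict(a=(161,142),b=(250,120.5),c=(272.5,146),e=(180,172)).items(): print('yel side',n,onz(d,a,12).round(1))
```

```text
celltop [ 564.7 -125.    56.9] [1.  0.9 0.7]
fb big [663.8   3.4  59.9] [0.5 0.8 0.7]
fb sm [699.1   4.8  63.6] [0.5 0.8 0.8]
bulb [561.8 128.1  45.6] [2.3 0.9]
compass [ 683.3 -121.3   17.1] [0.6 0.4 0.3]
fbtop a [647.7  14.9  60. ]
fbtop b [707.6  16.7  60. ]
fbtop c [709.3  -5.4  60. ]
fbtop d [648.5  -7.6  60. ]
coil L [636.2 110.5  23.2] [1.4 0.6]
[635.1830591  111.22485737  23.        ] [726.52969596 122.67049355  23.        ]
blue scene rl [ 391.7 -353.9   12. ]
blue scene rr [ 418.1 -228.8   12. ]
blue scene wr [ 640.  -271.1   12. ]
blue scene wl [ 614.3 -396.4   12. ]
blue side r [ 414. -231.   12.]
blue side w1 [ 635.8 -273.7   12. ]
blue side w2 [ 610.1 -400.4   12. ]
blue r [ 415.2 -228.6    7.5] [0.1 0.1]
blue w1 [ 638.5 -271.4    7.5] [0.2 0.2]
yel side a [412.1 371.   12. ]
yel side b [637.4 365.   12. ]
yel side c [639.6 242.7  12. ]
yel side e [417.5 243.1  12. ]
```

View pics/d1.png

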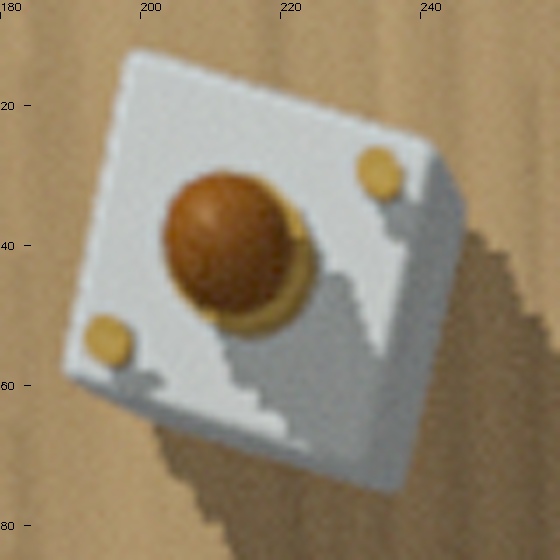

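View pics/d2.png

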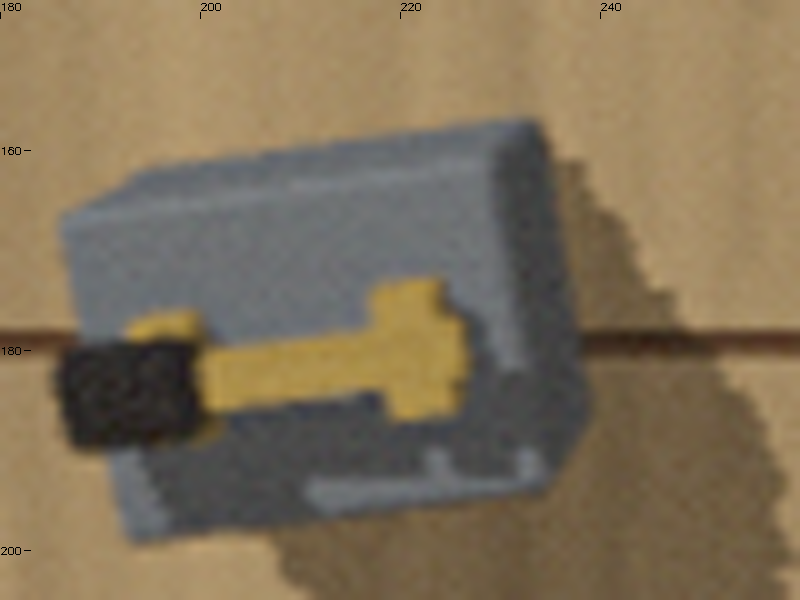

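Run:
```python
from h import *
w=cam('wrist',dict(orientation=[-1.57075019e+00,1.23e-3,1.22e-3],ee_pos=[624.445,.0387,221.888]))
s=cam('scene');d=cam('side')
L=[onz(w,p,38) for p in [(198.6,12.1),(241.7,25.4),(189.3,58.3)]]
print('lamp',np.round(L,1),'ctr',((L[1]+L[2])/2).round(1),np.linalg.norm(L[1]-L[0]),np.linalg.norm(L[2]-L[0]),'yaw',np.arctan2(*(L[1]-L[0])[1::-1]))
S=[onz(w,p,34) for p in [(186.5,166.5),(229.5,161.5),(234.0,193.0),(193,199)]]
print('switch',np.round(S,1),np.mean(S,0).round(1),np.linalg.norm(S[1]-S[0]),np.linalg.norm(S[3]-S[0]),'yaw',np.arctan2(*(S[1]-S[0])[1::-1]))
print('cell',onz(w,(227.3,311.7),58),onz(s,(238.2,252.5),58),onz(d,(329.3,251),58))
# heights: two-view of block corners
T=lambda n,*o:print(n,*[np.round(a,1) for a in tri(o)])
T('switch handle-end corner',(w,(186.5,166.5)),(d,(150+368/3,110+325/3)))
T('lamp c',(w,(198.6,12.1)),(d,(150+312/3,110+183/3)))
for n,X in dict(lampctr=(L[1]+L[2])/2,sw=np.mean(S,0)).items(): print(n,proj(s,X),proj(d,X))
```

```text
lamp [[549.  151.7  38. ]
 [585.7 141.3  38. ]
 [538.3 114.8  38. ]] ctr [562.  128.1  38. ] 38.158749996786035 38.43934391895552 yaw -0.2771632572212608
switch [[527.7  17.8  34. ]
 [569.5  22.6  34. ]
 [572.7  -8.5  34. ]
 [531.8 -14.6  34. ]] [550.4   4.4  34. ] 42.097531969344104 32.63357429502448 yaw 0.11476501885319895
cell [ 564.79508832 -125.56262104   58.        ] [ 565.35527677 -123.4693579    58.        ] [ 563.4007303 -127.2717555   58.       ]
switch handle-end corner [526.7  15.7  25.5] [1.6 0.8]
lamp c [549.8 151.3  35.2] [2.3 0.8]
lampctr [[325.54988856 195.83119031]] [[263.272577   174.32884443]]
sw [[281.56238852 221.43670708]] [[285.92285316 214.84416813]]
```

carry_out:
  delta_pos:
    - [-3,5,-6]
    - [-6.04,11.3,-12.55]
    - [-6.04,11.3,-12.55]
    - [-6.04,11.3,-12.55]
    - [-6.04,11.3,-12.55]
    - [-6.04,11.3,-12.55]
    - [-6.04,11.3,-12.55]
    - [-6.04,11.3,-12.55]
    - [-6.04,11.3,-12.55]
  rotation:
    - [0,0,0]
    - [0,0,0]
    - [0,0,0]
    - [0,0,0]
    - [0,0,0]
    - [0,0,0]
    - [0,0,0]
    - [0,0,0]
    - [0,0,0]

```text
t: 0.9
ee_pos: [566.4, -124.6, 111.2]
orientation: [-1.571, -0.003, -0.001]
ft_force: [-0.2, -0.3, 0.5]
width: 88.1
```

```bash
cat > snap.py <<'E'
import sys
from h import *
tag=sys.argv[1]
o=ctrl.get_obs(); print({k:np.round(o[k],2) for k in('t','ee_pos','orientation','ft_force','width')})
for n in sys.argv[2:]:
    cv2.imwrite(f'pics/{n}_{tag}.png',ctrl.get_image(n)[:,:,::-1])
import json; json.dump(dict(orientation=list(o['orientation']),ee_pos=list(o['ee_pos'])),open(f'pics/{tag}.json','w'))
E
python3 snap.py a wrist
```

```text
{'t': np.float64(0.9), 'ee_pos': array([ 566.42, -124.57,  111.21]), 'orientation': array([-1.57, -0.  , -0.  ]), 'ft_force': array([-0.18, -0.29,  0.52]), 'width': np.float64(88.14)}
```

View pics/wrist_a.png

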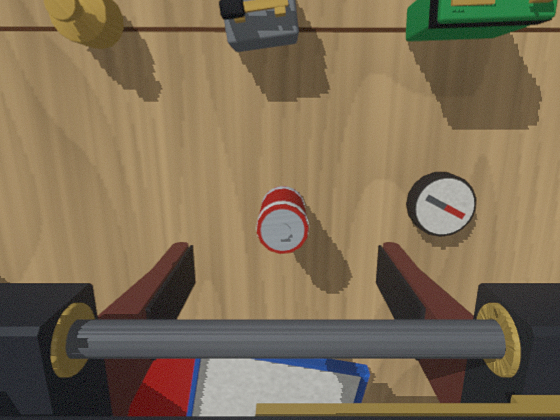

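Run:
```python
from h import *
import json
o=ctrl.get_obs();print(o['t'],o['ee_pos'],o['qvel'].round(3))
w=cam('wrist',json.load(open('pics/a.json')))
for z in(57,61): print(onz(w,(282,230),z))
w0=cam('wrist',dict(orientation=[-1.57075019e+00,1.23e-3,1.22e-3],ee_pos=[624.445,.0387,221.888]))
print(tri([(w,(282,230)),(w0,(227.3,311.7))]))
```

```text
0.95 [ 566.22984358 -124.53036677  111.12246025] [-0.001  0.001  0.008 -0.002 -0.001 -0.002]
[ 563.72834159 -126.40894354   57.        ]
[ 563.75584751 -125.05462212   61.        ]
(array([ 563.95666285, -127.37026482,   54.68980728]), [np.float64(0.4699444983636417), np.float64(0.2926604884440152)])
```

carry_out:
  delta_pos:
    - [-0.22,2.5,-0.17]
    - [-0.22,5.5,-0.17]
    - [-0.22,8,-0.17]
    - [-0.22,9.1,-0.17]
    - [-0.22,9.1,-0.17]
    - [-0.22,9.1,-0.17]
  rotation:
    - [0,0,0]
    - [0,0,0]
    - [0,0,0]
    - [0,0,0]
    - [0,0,0]
    - [0,0,0]

```text
t: 1.45
ee_pos: [562.9, -126.8, 19.1]
orientation: [-1.571, -0.001, 0.001]
ft_force: [-0.1, -0.5, -0.6]
width: 88.1
```

carry_out:
  delta_pos:
    - [0,0,0]
    - [0,0,0]
    - [0,0,0]
    - [0,0,0]
    - [0,0,0]
    - [0,0,0]
    - [0,0,0]
    - [0,0,0]
  rotation:
    - [0,0,0]
    - [0,0,0]
    - [0,0,0]
    - [0,0,0]
    - [0,0,0]
    - [0,0,0]
    - [0,0,0]
    - [0,0,0]
  hand: 255

```text
t: 2.12
ee_pos: [562.4, -127.2, 18.7]
orientation: [-1.571, 0.0, -0.0]
ft_force: [-0.4, 0.4, -0.3]
width: 37.8
```

carry_out:
  delta_pos:
    - [0,0,0]
    - [0,0,0]
    - [0,0,0]
    - [0,0,0]
    - [0,-1,0]
    - [0,-3,0]
    - [0,-5,0]
    - [0,-6,0]
    - [0,-6,0]
  rotation:
    - [0,0,0]
    - [0,0,0]
    - [0,0,0]
    - [0,0,0]
    - [0,0,0]
    - [0,0,0]
    - [0,0,0]
    - [0,0,0]
    - [0,0,0]

```text
t: 2.87
ee_pos: [563.7, -127.5, 81.1]
orientation: [-1.572, -0.003, -0.003]
ft_force: [0.7, -0.1, -1.5]
width: 31.4
```

carry_out:
  delta_pos:
    - [-1,0,-1.4]
    - [-3,0,-4.4]
    - [-5.5,0,-8]
    - [-8,0,-11.6]
    - [-10,0,-14.6]
    - [-11.4,0,-16.6]
    - [-11.86,0,-17.3]
    - [-11.86,0,-17.3]
    - [-11.86,0,-17.3]
    - [-11.86,0,-17.3]
  rotation:
    - [0,0,0]
    - [0,0,0]
    - [0,0,0]
    - [0,0,0]
    - [0,0,0]
    - [0,0,0]
    - [0,0,0]
    - [0,0,0]
    - [0,0,0]
    - [0,0,0]

```text
t: 3.7
ee_pos: [444.4, -299.1, 78.4]
orientation: [-1.57, -0.001, 0.001]
ft_force: [-0.2, -0.0, -1.5]
width: 31.4
```

```bash
python3 snap.py b wrist side scene; python3 -c "
from h import *
crop('pics/side_b.png','pics/side_b2.png',240,230,470,420)"
```

```text
{'t': np.float64(3.7), 'ee_pos': array([ 444.36, -299.11,   78.39]), 'orientation': array([-1.57, -0.  ,  0.  ]), 'ft_force': array([-0.19, -0.03, -1.53]), 'width': np.float64(31.36)}
```

View pics/wrist_b.png

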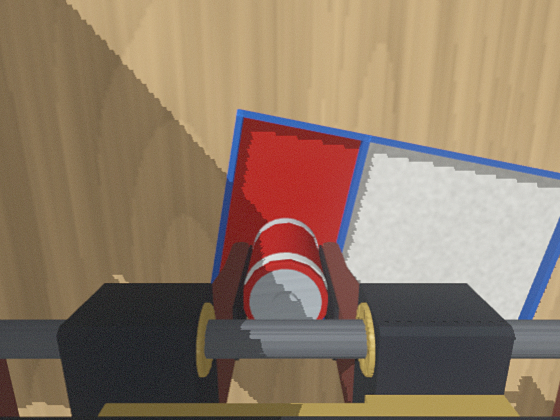

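View pics/scene_b.png

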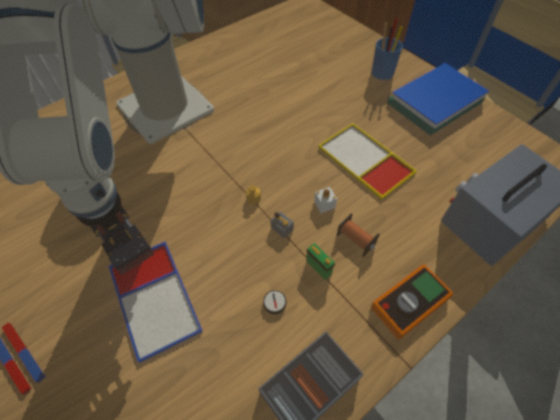

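Run:
```python
from h import *
import json
w=cam('wrist',json.load(open('pics/b.json')));s=cam('scene')
for p in [(239,110),(368.5,136.5),(560,175)]: print(onz(w,p,12).round(1))
crop('pics/scene_b.png','pics/e1.png',310,115,430,205)
```

```text
[ 415.5 -228.3   12. ]
[ 495.  -244.1   12. ]
[ 617.7 -268.2   12. ]
```

View pics/e1.png

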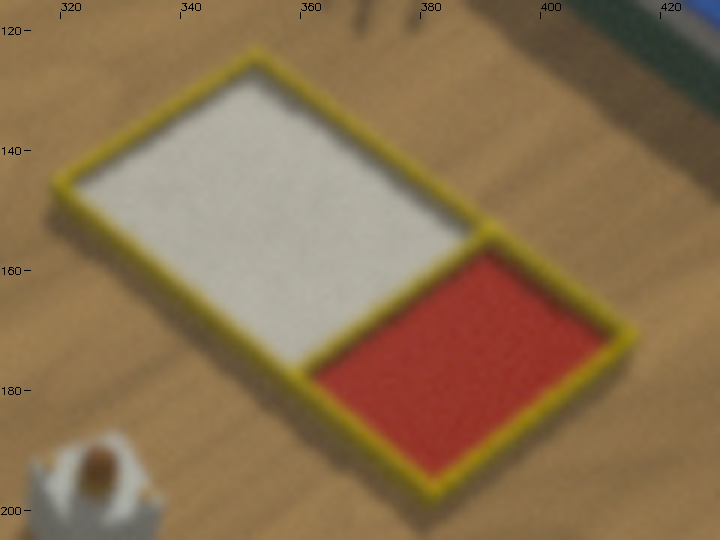

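carry_out:
  delta_pos:
    - [0,1.5,0]
    - [0,3,0]
    - [0,4.3,0]
    - [0,5.1,0]
    - [0,5.4,0]
    - [0,5.55,0]
    - [0,5.55,0]
    - [0,5.55,0]
    - [0,5.58,0]
    - [0,5.58,0]
    - [0,5.58,0]
    - [0,5.58,0]
  rotation:
    - [0,0,0]
    - [0,0,0]
    - [0,0,0]
    - [0,0,0]
    - [0,0,0]
    - [0,0,0]
    - [0,0,0]
    - [0,0,0]
    - [0,0,0]
    - [0,0,0]
    - [0,0,0]
    - [0,0,0]

```text
t: 4.85
ee_pos: [443.9, -300.3, 23.1]
orientation: [-1.571, -0.0, -0.0]
ft_force: [0.3, 0.4, -1.4]
width: 31.8
```

carry_out:
  delta_pos:
    - [0,0,0]
    - [0,0,0]
    - [0,0,0]
    - [0,0,0]
    - [0,0,0]
  rotation:
    - [0,0,0]
    - [0,0,0]
    - [0,0,0]
    - [0,0,0]
    - [0,0,0]
  hand: 90

```text
t: 5.27
ee_pos: [443.8, -300.2, 22.9]
orientation: [-1.571, -0.0, -0.0]
ft_force: [0.7, 0.1, -0.6]
width: 56.4
```

carry_out:
  delta_pos:
    - [0,-2.5,0]
    - [0,-6,0]
    - [0.5,-9,1]
    - [2,-9.7,3.5]
    - [4,-9.7,7]
    - [6,-9.7,10.5]
    - [8,-9.7,14]
    - [10,-9.7,17.5]
    - [12,-9.7,21]
    - [14,-9.7,24.5]
    - [16,-9.7,28]
    - [18,-9.7,31.5]
  rotation:
    - [0,0,0]
    - [0,0,0]
    - [0,0.1,0]
    - [0,0.2,0]
    - [0,0.3,0]
    - [0,0.42,0]
    - [0,0.54,0]
    - [0,0.66,0]
    - [0,0.78,0]
    - [0,0.9,0]
    - [0,1.02,0]
    - [0,1.14,0]

```text
t: 6.27
ee_pos: [620.5, 9.9, 119.9]
orientation: [-1.387, 0.878, -0.878]
ft_force: [1.1, -0.4, -0.2]
width: 56.8
```

```bash
cat > plan.py <<'E'
# plan.py x y z yaw  X Y Z YAW : delta tool cm, rot about y
import sys,numpy as np
x,y,z,a,X,Y,Z,A=map(float,sys.argv[1:9])
dx,dy=X-x,Y-y
print('dpos cm',round((np.cos(a)*dx+np.sin(a)*dy)/10,3),round((z-Z)/10,3),round((-np.sin(a)*dx+np.cos(a)*dy)/10,3),'roty',round(a-A,4))
E
cat > fwd.py <<'E'
# fwd.py x y z yaw  dx dy dz roty -> new commanded
import sys,numpy as np
x,y,z,a,dx,dy,dz,r=map(float,sys.argv[1:9]);dx*=10;dz*=10
print('cmd',round(x+np.cos(a)*dx-np.sin(a)*dz,2),round(y+np.sin(a)*dx+np.cos(a)*dz,2),round(z-10*dy,2),round(a-r,4))
E
python3 plan.py 623.78 14.83 119.875 -1.14 681 117 119.875 -1.446
```

```text
dpos cm -6.894 0.0 9.466 roty 0.306
```

carry_out:
  delta_pos:
    - [-2,0,2.75]
    - [-4,0,5.5]
    - [-5.8,0,8]
    - [-6.89,0,9.47]
    - [-6.89,0,9.47]
    - [-6.89,0,9.47]
    - [-6.89,0,9.47]
    - [-6.89,0,9.47]
  rotation:
    - [0,0.12,0]
    - [0,0.24,0]
    - [0,0.306,0]
    - [0,0.306,0]
    - [0,0.306,0]
    - [0,0.306,0]
    - [0,0.306,0]
    - [0,0.306,0]
  hand: 0

```text
t: 6.93
ee_pos: [674.7, 110.0, 119.7]
orientation: [-1.274, 1.105, -1.104]
ft_force: [-0.3, 0.6, 0.0]
width: 87.9
```

```bash
python3 fwd.py 623.78 14.83 119.875 -1.14 -6.89 0 9.47 .306;python3 snap.py c wrist scene side
```

```text
cmd 681.06 116.98 119.88 -1.446
{'t': np.float64(6.93), 'ee_pos': array([674.73, 110.  , 119.68]), 'orientation': array([-1.27,  1.11, -1.1 ]), 'ft_force': array([-0.28,  0.6 ,  0.05]), 'width': np.float64(87.95)}
```

View pics/wrist_c.png

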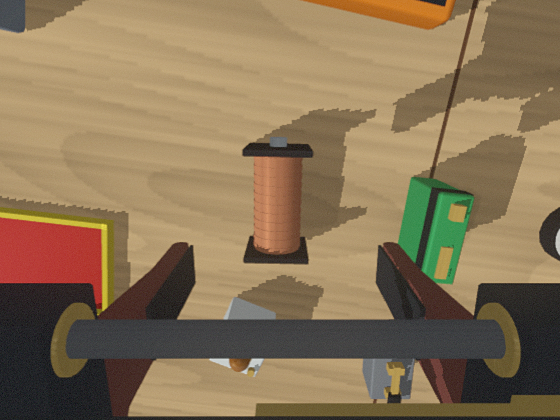

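View pics/side_c.png

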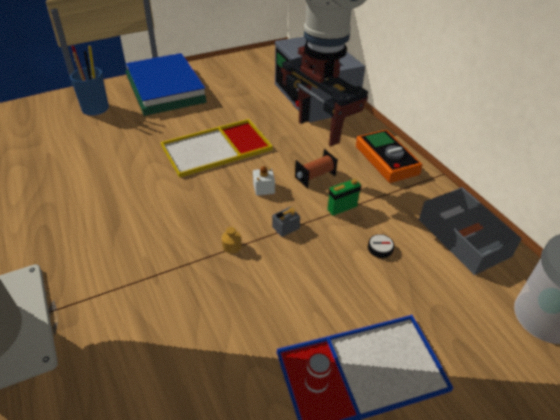

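Run:
```python
from h import *
import json
o=ctrl.get_obs();R=Ro.from_rotvec(o['orientation']).as_matrix();print(o['ee_pos'].round(2),'yaw',np.arctan2(R[1,0],R[0,0]),o['qvel'].round(3),o['qpos'].round(2))
J=json.load(open('pics/c.json'))
w=cam('wrist',J)
# far flange top corners z=46 , near flange top corners; winding top edges
for n,p,z in [('farL',(244,148),46),('farR',(312.5,148),46),('nearL',(249,241),46),('nearR',(306.5,241),46),('core',(279,141),26),('nearbotL',(245,262),0),('nearbotR',(308,262),0)]: print(n,onz(w,p,z).round(1))
for e in [(-635.2,0)]: pass
for X in [(635.2,111.2,23),(726.5,122.7,23),(681,117,40.5)]: print(proj(w,X).round(1))
print(onz(w,(420,215),60))
# yellow tray from scene
s=cam('scene')
for q in [(319.5,145),(352.5,124),(415,171.5),(382,197)]: print('yel scene',onz(s,q,12).round(1))
print('yel wrist corner near', onz(w,(110,224),12))
crop('pics/wrist_c.png','pics/f.png',220,120,340,210)
crop('pics/wrist_c.png','pics/f2.png',220,190,340,280)
```

```text
[675.17 110.06 119.98] yaw -1.429978340955496 [ 0.004  0.003 -0.005  0.001  0.     0.002] [ 0.14  0.62  1.55 -0.    0.97  1.57]
farL [717.4 142.3  46. ]
farR [723.6  98.7  46. ]
nearL [654.7 131.9  46. ]
nearR [660.2  92.7  46. ]
core [723.2 120.8  26. ]
nearbotL [617.9 135.6   0. ]
nearbotR [625.3  83.3   0. ]
[[275.9 257.7]]
[[276.9 135.5]]
[[275.7 205.3]]
[692.7393213  25.6141312  60.       ]
yel scene [413.8 245.2  12. ]
yel scene [412.1 371.5  12. ]
yel scene [636.5 373.   12. ]
yel scene [638.6 247.3  12. ]
yel wrist corner near [640.45119317 242.42250037  12.        ]
```

View pics/f2.png

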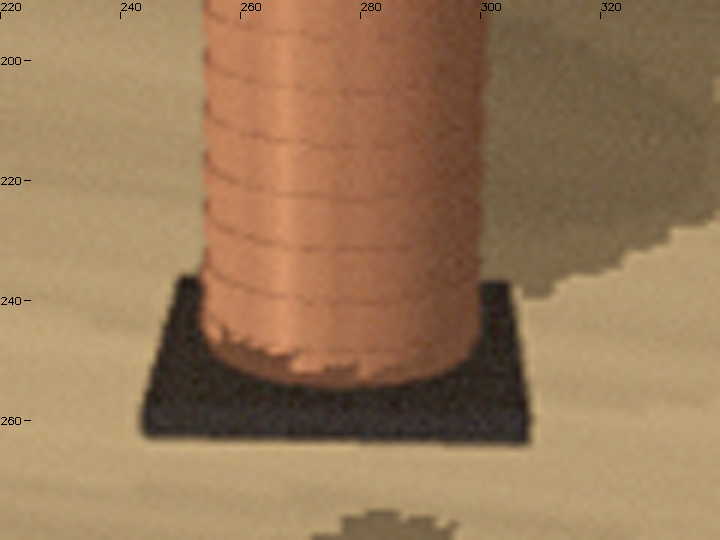

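Run:
```python
from h import *
import json
w=cam('wrist',json.load(open('pics/c.json')))
print('nadir',proj(w,[*( -w['R'].T@w['t'])[:2],0]))
P=[onz(w,p,46) for p in[(243.5,262.5),(307,263.5),(243,148),(312.5,149)]]
print(np.round(P,1)); print('near c',(P[0]+P[1])/2,'far c',(P[2]+P[3])/2,np.linalg.norm(P[0]-P[1]),np.linalg.norm(P[2]-P[3]))
w0=cam('wrist',dict(orientation=[-1.57075019e+00,1.23e-3,1.22e-3],ee_pos=[624.445,.0387,221.888]))
for p in [(301.5,34),(307,34),(306,90),(393,21)]: print(p,onz(w0,p,46).round(1))
```

```text
nadir [[285.32679186 108.22130598]]
[[638.2 133.9  46. ]
 [643.7  89.7  46. ]
 [717.3 143.   46. ]
 [723.   98.6  46. ]]
near c [640.95215   111.8330256  46.       ] far c [720.15300593 120.80027956  46.        ] 44.5342263569483 44.699906624713925
(301.5, 34) [638.6 132.5  46. ]
(307, 34) [643.2 132.5  46. ]
(306, 90) [643.   87.2  46. ]
(393, 21) [715.6 142.4  46. ]
```

View pics/f.png

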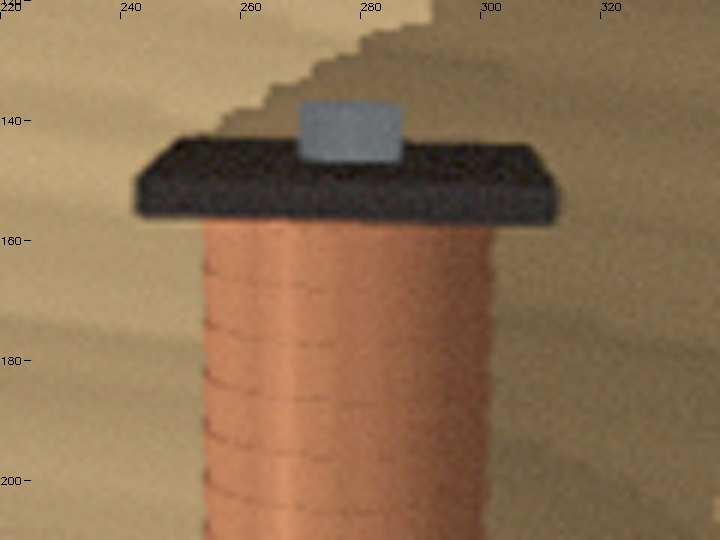

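```bash
python3 plan.py 675.2 110.05 120 -1.43 680.8 116.7 5 -1.455
```

```text
dpos cm -0.58 11.5 0.648 roty 0.025
```

carry_out:
  delta_pos:
    - [-0.3,2,0.3]
    - [-0.58,4.5,0.65]
    - [-0.58,6,0.65]
    - [-0.58,6,0.65]
    - [-0.58,6,0.65]
    - [-0.58,6,0.65]
    - [-0.58,6,0.65]
  rotation:
    - [0,0.025,0]
    - [0,0.025,0]
    - [0,0.025,0]
    - [0,0.025,0]
    - [0,0.025,0]
    - [0,0.025,0]
    - [0,0.025,0]

```text
t: 7.67
ee_pos: [682.0, 117.8, 61.3]
orientation: [-1.261, 1.121, -1.123]
ft_force: [0.3, -0.0, -0.2]
width: 87.8
```

```bash
cat > st.py <<'E'
from h import *
o=ctrl.get_obs();R=Ro.from_rotvec(o['orientation']).as_matrix();print(round(o['t'],2),o['ee_pos'].round(2),'yaw',np.arctan2(R[1,0],R[0,0]).round(4),'tooly',R[:,1].round(3),np.abs(o['qvel']).max().round(3),'q6',o['qpos'][5].round(2),o['ft_force'].round(1),o['width'].round(1))
E
python3 st.py
```

```text
Traceback (most recent call last):
  File "st.py", line 2, in <module>
    o=ctrl.get_obs();R=Ro.from_rotvec(o['orientation']).as_matrix();print(round(o['t'],2),o['ee_pos'].round(2),'yaw',np.arctan2(R[1,0],R[0,0]).round(4),'tooly',R[:,1].round(3),np.abs(o['qvel']).max().round(3),'q6',o['qpos'][5].round(2),o['ft_force'].round(1),o['width'].round(1))
                                                                                                                                                                                                                                                                   ^^^^^^^^^^^^^^^^
AttributeError: 'float' object has no attribute 'round'
```

```bash
sed -i "s/o\['width'\].round(1)/round(o['width'],1)/" st.py; python3 st.py
```

```text
7.67 [681.96 117.77  61.29] yaw -1.4539 tooly [ 0.002  0.    -1.   ] 0.002 q6 1.61 [ 0.3 -0.  -0.2] 87.8
```

carry_out:
  delta_pos:
    - [0,1.5,0]
    - [0,3,0]
    - [0,4.3,0]
    - [0,5.1,0]
    - [0,5.5,0]
    - [0,5.5,0]
    - [0,5.5,0]
    - [0,5.5,0]
  rotation:
    - [0,0,0]
    - [0,0,0]
    - [0,0,0]
    - [0,0,0]
    - [0,0,0]
    - [0,0,0]
    - [0,0,0]
    - [0,0,0]

```text
t: 8.33
ee_pos: [681.5, 117.9, 5.2]
orientation: [-1.262, 1.122, -1.123]
ft_force: [0.7, 0.2, -0.7]
width: 87.5
```

carry_out:
  delta_pos:
    - [0,0,0]
    - [0,0,0]
    - [0,0,0]
    - [0,0,0]
    - [0,0,0]
    - [0,0,0]
    - [0,0,0]
    - [0,0,0]
    - [0,0,0]
    - [0,0,0]
  rotation:
    - [0,0,0]
    - [0,0,0]
    - [0,0,0]
    - [0,0,0]
    - [0,0,0]
    - [0,0,0]
    - [0,0,0]
    - [0,0,0]
    - [0,0,0]
    - [0,0,0]
  hand: 255

```text
t: 9.17
ee_pos: [681.1, 117.8, 4.8]
orientation: [-1.262, 1.122, -1.123]
ft_force: [0.3, -0.5, 0.4]
width: 33.1
```

```bash
python3 st.py
```

```text
9.17 [681.06 117.76   4.85] yaw -1.4536 tooly [-0. -0. -1.] 0.003 q6 1.61 [ 0.3 -0.5  0.4] 33.1
```

```bash
python3 plan.py 681.06 117.76 4.85 -1.4536 553.7 -322.9 99.85 -1.766
```

```text
dpos cm 42.275 -9.5 -17.801 roty 0.3124
```

carry_out:
  delta_pos:
    - [0,-1,0]
    - [0,-3.5,0]
    - [0,-6.5,0]
    - [1,-9,-0.4]
    - [3,-9.5,-1.2]
    - [6,-9.5,-2.5]
    - [9,-9.5,-3.8]
    - [12,-9.5,-5]
    - [15,-9.5,-6.3]
    - [18,-9.5,-7.6]
    - [20,-9.5,-8.4]
    - [20,-9.5,-8.4]
  rotation:
    - [0,0,0]
    - [0,0,0]
    - [0,0,0]
    - [0,0,0]
    - [0,0.02,0]
    - [0,0.05,0]
    - [0,0.08,0]
    - [0,0.11,0]
    - [0,0.14,0]
    - [0,0.16,0]
    - [0,0.16,0]
    - [0,0.16,0]

```text
t: 10.17
ee_pos: [619.6, -94.4, 100.3]
orientation: [-1.188, 1.244, -1.244]
ft_force: [-0.5, -0.1, -1.9]
width: 33.4
```

```bash
python3 st.py;  python3 fwd.py  681.06 117.76 4.85 -1.4536  20 -9.5 -8.4 .16
```

```text
10.17 [619.58 -94.37 100.34] yaw -1.6174 tooly [-0.001 -0.001 -1.   ] 0.056 q6 1.45 [-0.5 -0.1 -1.9] 33.4
cmd 621.02 -90.69 99.85 -1.6136
```

```bash
python3 plan.py 621.02 -90.69 99.85 -1.6136 553.7 -322.9 60 -1.766
```

```text
dpos cm 23.488 3.985 -5.732 roty 0.1524
```

carry_out:
  delta_pos:
    - [1.5,0,-0.4]
    - [4.5,0,-1.1]
    - [8,0,-2]
    - [11.5,0,-2.8]
    - [15,0,-3.7]
    - [18.5,0,-4.5]
    - [21.5,0.5,-5.3]
    - [23.1,2,-5.65]
    - [23.49,3.5,-5.73]
    - [23.49,4,-5.73]
    - [23.49,4,-5.73]
    - [23.49,4,-5.73]
  rotation:
    - [0,0.02,0]
    - [0,0.04,0]
    - [0,0.06,0]
    - [0,0.08,0]
    - [0,0.1,0]
    - [0,0.12,0]
    - [0,0.14,0]
    - [0,0.152,0]
    - [0,0.152,0]
    - [0,0.152,0]
    - [0,0.152,0]
    - [0,0.152,0]

```text
t: 11.17
ee_pos: [553.8, -321.3, 59.5]
orientation: [-1.112, 1.352, -1.349]
ft_force: [-0.3, -0.0, -2.3]
width: 33.6
```

```bash
python3 st.py;  python3 snap.py d wrist side
```

```text
11.17 [ 553.81 -321.31   59.48] yaw -1.7643 tooly [-0.001  0.001 -1.   ] 0.016 q6 1.22 [-0.3 -0.  -2.3] 33.6
{'t': np.float64(11.17), 'ee_pos': array([ 553.81, -321.31,   59.48]), 'orientation': array([-1.11,  1.35, -1.35]), 'ft_force': array([-0.28, -0.02, -2.33]), 'width': np.float64(33.61)}
```

View pics/wrist_d.png

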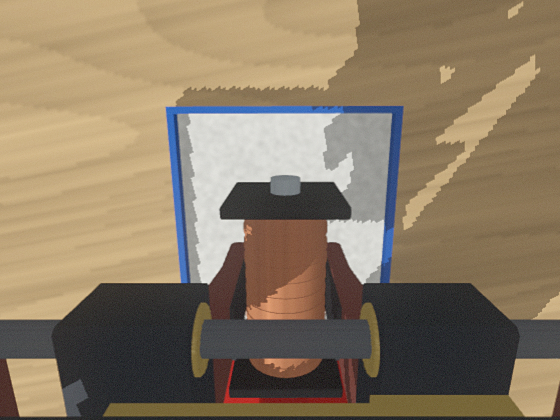

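View pics/side_d.png

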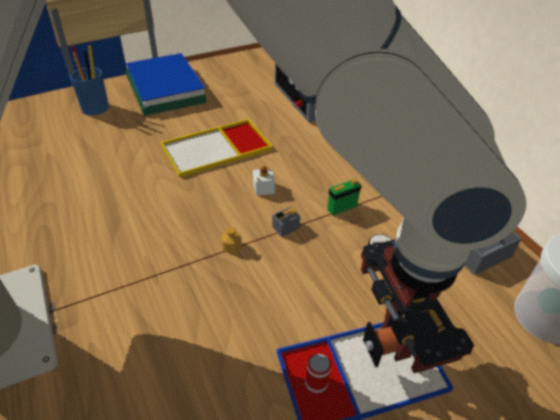

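carry_out:
  delta_pos:
    - [0,1.5,0]
    - [0,3,0]
    - [0,4.1,0]
    - [0,4.7,0]
    - [0,4.9,0]
    - [0,5.05,0]
    - [0,5.05,0]
    - [0,5.1,0]
    - [0,5.1,0]
    - [0,5.1,0]
  rotation:
    - [0,0,0]
    - [0,0,0]
    - [0,0,0]
    - [0,0,0]
    - [0,0,0]
    - [0,0,0]
    - [0,0,0]
    - [0,0,0]
    - [0,0,0]
    - [0,0,0]

```text
t: 12.1
ee_pos: [553.9, -323.0, 8.9]
orientation: [-1.11, 1.351, -1.352]
ft_force: [0.2, 0.1, -2.2]
width: 33.6
```

carry_out:
  delta_pos:
    - [0,0,0]
    - [0,0,0]
    - [0,0,0]
    - [0,0,0]
    - [0,0,0]
    - [0,0,0]
  rotation:
    - [0,0,0]
    - [0,0,0]
    - [0,0,0]
    - [0,0,0]
    - [0,0,0]
    - [0,0,0]
  hand: 80

```text
t: 12.6
ee_pos: [553.8, -322.9, 9.0]
orientation: [-1.111, 1.351, -1.351]
ft_force: [-0.2, -0.2, 0.0]
width: 60.3
```

```bash
python3 st.py; python3 plan.py 553.75 -322.8 8.85 -1.766 678.3 4.7 118.85 -1.545
```

```text
12.6 [ 553.75 -322.85    8.96] yaw -1.7657 tooly [ 0. -0. -1.] 0.001 q6 1.22 [-0.2 -0.2  0. ] 60.3
dpos cm -34.544 -11.0 5.866 roty -0.221
```

carry_out:
  delta_pos:
    - [0,-2,0]
    - [0,-5,0]
    - [0,-8,0]
    - [-1,-10.5,0.2]
    - [-4,-11,0.7]
    - [-7.5,-11,1.3]
    - [-11,-11,1.9]
    - [-14.5,-11,2.5]
    - [-18,-11,3.1]
    - [-21,-11,3.6]
    - [-23,-11,3.9]
    - [-23,-11,3.9]
  rotation:
    - [0,0,0]
    - [0,0,0]
    - [0,0,0]
    - [0,0,0]
    - [0,0,0]
    - [0,-0.04,0]
    - [0,-0.08,0]
    - [0,-0.12,0]
    - [0,-0.16,0]
    - [0,-0.2,0]
    - [0,-0.227,0]
    - [0,-0.227,0]

```text
t: 13.6
ee_pos: [637.7, -101.0, 119.0]
orientation: [-1.225, 1.181, -1.182]
ft_force: [-0.5, 0.1, 0.3]
width: 60.3
```

```bash
python3 st.py; python3 fwd.py 553.75 -322.85 8.9 -1.766 -23 -11 3.9 -0.227; python3 plan.py 629.6 -103.8 118.9 -1.539 678.3 4.7 118.9 -1.539
```

```text
13.6 [ 637.74 -100.96  119.  ] yaw -1.5337 tooly [ 0.001  0.001 -1.   ] 0.06 q6 1.36 [-0.5  0.1  0.3] 60.3
cmd 636.62 -104.78 118.9 -1.539
dpos cm -10.69 0.0 5.212 roty 0.0
```

```bash
python3 plan.py 636.62 -104.78 118.9 -1.539 678.3 4.7 118.9 -1.539
```

```text
dpos cm -10.81 0.0 4.514 roty 0.0
```

carry_out:
  delta_pos:
    - [-1,0,0.4]
    - [-3.5,0,1.5]
    - [-6.5,0,2.7]
    - [-9,0,3.75]
    - [-10.4,0,4.35]
    - [-10.81,0,4.51]
    - [-10.81,0,4.51]
    - [-10.81,0,4.51]
    - [-10.81,0,4.51]
  rotation:
    - [0,0,0]
    - [0,0,0]
    - [0,0,0]
    - [0,0,0]
    - [0,0,0]
    - [0,0,0]
    - [0,0,0]
    - [0,0,0]
    - [0,0,0]
  hand: 0

```text
t: 14.35
ee_pos: [677.5, 3.2, 118.7]
orientation: [-1.224, 1.187, -1.187]
ft_force: [0.4, -0.4, -0.1]
width: 87.8
```

```bash
python3 st.py;  python3 snap.py e wrist side; python3 -c "
from h import *
crop('pics/wrist_e.png','pics/e2.png',220,120,340,320)
crop('pics/side_e.png','pics/e3.png',270,310,460,420)"
```

```text
14.35 [677.55   3.23 118.74] yaw -1.5402 tooly [-0.001 -0.    -1.   ] 0.003 q6 1.53 [ 0.4 -0.4 -0.1] 87.8
{'t': np.float64(14.35), 'ee_pos': array([677.55,   3.23, 118.74]), 'orientation': array([-1.22,  1.19, -1.19]), 'ft_force': array([ 0.4 , -0.45, -0.14]), 'width': np.float64(87.8)}
```

View pics/e2.png

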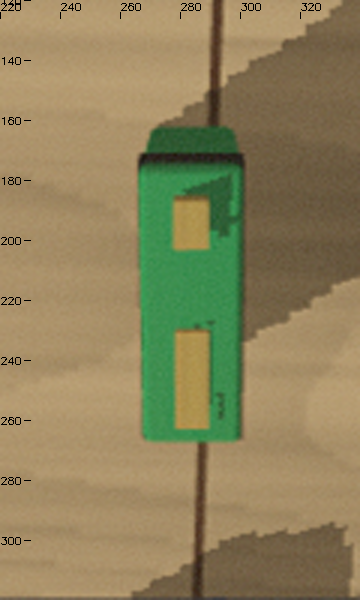

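View pics/e3.png

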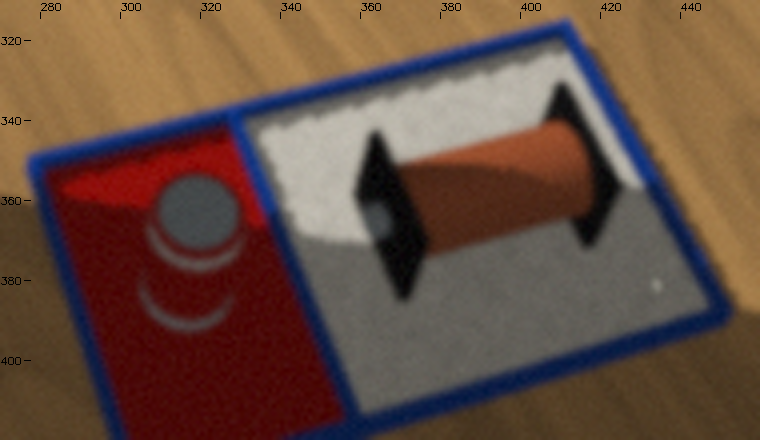

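```bash
python3 - <<'E'
from h import *
import json
w=cam('wrist',json.load(open('pics/e.json')))
P=[onz(w,p,60) for p in[(266.7,174.5),(301,174.5),(300.7,266.7),(267.3,266.7)]]
print(np.round(P,1),np.mean(P,0), 'yaw',np.arctan2(*(P[0]+P[1]-P[2]-P[3])[1::-1]))
E
python3 plan.py 678.2 4.7 118.9 -1.539 678.3 4.7 22 -1.539
```

```text
[[709.5  15.   60. ]
 [710.2  -6.   60. ]
 [648.8  -8.4  60. ]
 [648.1  13.6  60. ]] [679.14139196   3.55072692  60.        ] yaw 0.03021723036232439
dpos cm 0.0 9.69 0.01 roty 0.0
```

carry_out:
  delta_pos:
    - [0,2,0]
    - [0,4.5,0]
    - [0,7,0]
    - [0,9,0]
    - [0,9.7,0]
    - [0,9.7,0]
    - [0,9.7,0]
    - [0,9.7,0]
  rotation:
    - [0,0,0]
    - [0,0,0]
    - [0,0,0]
    - [0,0,0]
    - [0,0,0]
    - [0,0,0]
    - [0,0,0]
    - [0,0,0]

```text
t: 15.12
ee_pos: [679.2, 4.5, 23.4]
orientation: [-1.222, 1.184, -1.187]
ft_force: [-0.2, 0.4, 0.2]
width: 88.2
```

carry_out:
  delta_pos:
    - [0,0,0]
    - [0,0,0]
    - [0,0,0]
    - [0,0,0]
    - [0,0,0]
    - [0,0,0]
    - [0,0,0]
    - [0,0,0]
    - [0,0,0]
    - [0,0,0]
    - [0,0,0]
    - [0,0,0]
  rotation:
    - [0,0,0]
    - [0,0,0]
    - [0,0,0]
    - [0,0,0]
    - [0,0,0]
    - [0,0,0]
    - [0,0,0]
    - [0,0,0]
    - [0,0,0]
    - [0,0,0]
    - [0,0,0]
    - [0,0,0]
  hand: 255

```text
t: 16.12
ee_pos: [678.1, 4.7, 21.8]
orientation: [-1.224, 1.186, -1.186]
ft_force: [0.1, -0.1, -0.5]
width: 21.9
```

```bash
python3 st.py
```

```text
16.12 [678.09   4.72  21.82] yaw -1.5387 tooly [-0. -0. -1.] 0.001 q6 1.53 [ 0.1 -0.1 -0.5] 21.9
```

```bash
python3 plan.py 678.09 4.72 21.85 -1.5387 598 307 96.85 0
```

```text
dpos cm -30.469 -7.5 -7.035 roty -1.5387
```

carry_out:
  delta_pos:
    - [0,-1,0]
    - [0,-3,0]
    - [0,-5.5,0]
    - [-0.5,-7.2,-0.1]
    - [-2.5,-7.5,-0.6]
    - [-5,-7.5,-1.2]
    - [-8,-7.5,-1.8]
    - [-11,-7.5,-2.5]
    - [-14,-7.5,-3.2]
    - [-17,-7.5,-3.9]
    - [-19.5,-7.5,-4.5]
    - [-20,-7.5,-4.6]
  rotation:
    - [0,0,0]
    - [0,0,0]
    - [0,0,0]
    - [0,-0.05,0]
    - [0,-0.13,0]
    - [0,-0.23,0]
    - [0,-0.33,0]
    - [0,-0.43,0]
    - [0,-0.53,0]
    - [0,-0.63,0]
    - [0,-0.7,0]
    - [0,-0.7,0]

```text
t: 17.12
ee_pos: [624.4, 206.9, 97.5]
orientation: [-1.47, 0.651, -0.65]
ft_force: [-0.6, 0.3, -1.0]
width: 21.7
```

```bash
python3 st.py;python3 fwd.py 678.09 4.72 21.85 -1.5387 -20 -7.5 -4.6 -.7
```

```text
17.12 [624.44 206.93  97.5 ] yaw -0.8323 tooly [-0.     0.001 -1.   ] 0.157 q6 1.13 [-0.6  0.3 -1. ] 21.7
cmd 625.7 203.14 96.85 -0.8387
```

```bash
python3 plan.py 625.7 203.14 96.85 -0.8387 598 307 86.85 0
```

```text
dpos cm -9.576 1.0 4.882 roty -0.8387
```

carry_out:
  delta_pos:
    - [-1,0,0.5]
    - [-3,0,1.5]
    - [-5.2,0.2,2.6]
    - [-7.4,0.5,3.7]
    - [-9,0.8,4.6]
    - [-9.58,1,4.88]
    - [-9.58,1,4.88]
    - [-9.58,1,4.88]
    - [-9.58,1,4.88]
    - [-9.58,1,4.88]
    - [-9.58,1,4.88]
    - [-9.58,1,4.88]
  rotation:
    - [0,-0.08,0]
    - [0,-0.18,0]
    - [0,-0.28,0]
    - [0,-0.38,0]
    - [0,-0.48,0]
    - [0,-0.58,0]
    - [0,-0.68,0]
    - [0,-0.77,0]
    - [0,-0.82,0]
    - [0,-0.839,0]
    - [0,-0.839,0]
    - [0,-0.839,0]

```text
t: 18.12
ee_pos: [598.2, 306.7, 87.1]
orientation: [-1.571, 0.002, -0.002]
ft_force: [0.3, 0.5, -1.6]
width: 21.7
```

```bash
python3 st.py; python3 snap.py f wrist scene
```

```text
18.12 [598.16 306.67  87.1 ] yaw -0.002 tooly [ 0. -0. -1.] 0.003 q6 0.46 [ 0.3  0.5 -1.6] 21.7
{'t': np.float64(18.12), 'ee_pos': array([598.16, 306.67,  87.1 ]), 'orientation': array([-1.57,  0.  , -0.  ]), 'ft_force': array([ 0.31,  0.48, -1.58]), 'width': np.float64(21.69)}
```

View pics/wrist_f.png

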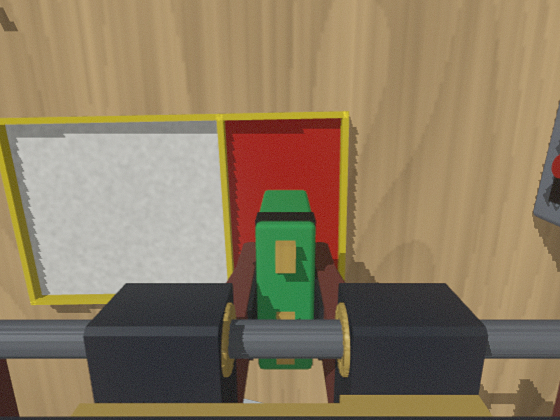

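View pics/scene_f.png

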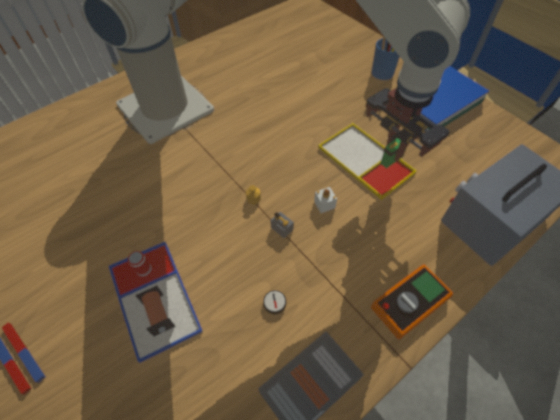

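Run:
```python
from h import *
import json
w=cam('wrist',json.load(open('pics/f.json')))
for n,p in dict(tr=(349,112),tl=(0,120),div=(221,114.5),bl=(33,305)).items(): print(n,onz(w,p,12).round(1))
P=[onz(w,p,70) for p in[(255,221),(315,221)]];print(P)
```

```text
tr [637.7 376.1  12. ]
tl [416.9 371.7  12. ]
div [557.  374.8  12. ]
bl [413.4 240.8  12. ]
[array([581.81231382, 322.33620562,  70.        ]), array([612.75779787, 322.24663757,  70.        ])]
```

carry_out:
  delta_pos:
    - [0,1.5,0.2]
    - [0,3,0.2]
    - [0,4.5,0.2]
    - [0,5.4,0.2]
    - [0,5.8,0.2]
    - [0,6,0.2]
    - [0,6.05,0.2]
    - [0,6.05,0.2]
    - [0,6.08,0.2]
    - [0,6.08,0.2]
    - [0,6.08,0.2]
    - [0,6.08,0.2]
  rotation:
    - [0,0,0]
    - [0,0,0]
    - [0,0,0]
    - [0,0,0]
    - [0,0,0]
    - [0,0,0]
    - [0,0,0]
    - [0,0,0]
    - [0,0,0]
    - [0,0,0]
    - [0,0,0]
    - [0,0,0]

```text
t: 19.22
ee_pos: [598.0, 309.1, 26.0]
orientation: [-1.571, -0.0, 0.0]
ft_force: [1.0, -0.5, -1.0]
width: 22.1
```

carry_out:
  delta_pos:
    - [0,0,0]
    - [0,0,0]
    - [0,0,0]
    - [0,0,0]
    - [0,0,0]
  rotation:
    - [0,0,0]
    - [0,0,0]
    - [0,0,0]
    - [0,0,0]
    - [0,0,0]
  hand: 110

```text
t: 19.63
ee_pos: [598.1, 309.1, 26.2]
orientation: [-1.571, -0.0, 0.0]
ft_force: [0.7, 0.0, 0.1]
width: 49.0
```

```bash
python3 st.py; python3 plan.py 598 309 26.05 0 562 128 106.05 -0.277
```

```text
19.63 [598.05 309.1   26.2 ] yaw 0.0003 tooly [ 0.  0. -1.] 0.002 q6 0.46 [0.7 0.  0.1] 49.0
dpos cm -3.6 -8.0 -18.1 roty 0.277
```

carry_out:
  delta_pos:
    - [0,-2,0]
    - [0,-5,0]
    - [0,-7.5,0]
    - [-0.3,-8,-1.5]
    - [-1,-8,-4.5]
    - [-1.7,-8,-8]
    - [-2.3,-8,-11.5]
    - [-3,-8,-15]
    - [-3.4,-8,-17.2]
    - [-3.6,-8,-18.1]
    - [-3.6,-8,-18.1]
    - [-3.6,-8,-18.1]
  rotation:
    - [0,0,0]
    - [0,0,0]
    - [0,0,0]
    - [0,0.04,0]
    - [0,0.09,0]
    - [0,0.14,0]
    - [0,0.19,0]
    - [0,0.24,0]
    - [0,0.277,0]
    - [0,0.277,0]
    - [0,0.277,0]
    - [0,0.277,0]
  hand: 80

```text
t: 20.63
ee_pos: [562.2, 128.1, 106.0]
orientation: [-1.559, 0.218, -0.218]
ft_force: [0.1, 0.2, 0.8]
width: 60.2
```

carry_out:
  delta_pos:
    - [0,0,0]
    - [0,0,0]
  rotation:
    - [0,0,0]
    - [0,0,0]
  hand: 0

```text
t: 20.8
ee_pos: [562.4, 129.4, 106.0]
orientation: [-1.56, 0.215, -0.216]
ft_force: [-0.2, -0.1, 0.4]
width: 70.2
```

```bash
python3 st.py; python3 snap.py g wrist side; python3 -c "
from h import *
crop('pics/wrist_g.png','pics/g2.png',220,150,340,270)
crop('pics/side_g.png','pics/g3.png',150,80,350,230)"
```

```text
20.8 [562.4  129.35 105.99] yaw -0.275 tooly [ 0.  0. -1.] 0.003 q6 0.48 [-0.2 -0.1  0.4] 70.2
{'t': np.float64(20.8), 'ee_pos': array([562.4 , 129.35, 105.99]), 'orientation': array([-1.56,  0.22, -0.22]), 'ft_force': array([-0.16, -0.14,  0.38]), 'width': np.float64(70.18)}
```

View pics/wrist_g.png

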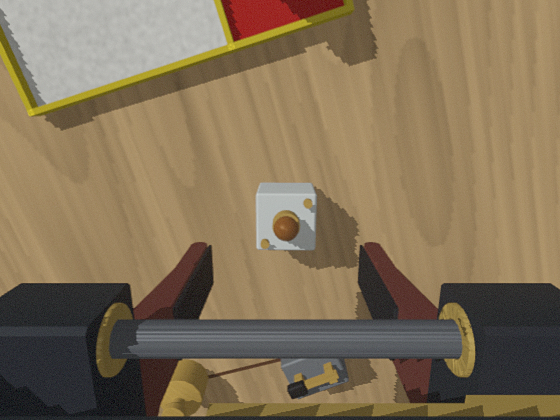

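View pics/g3.png

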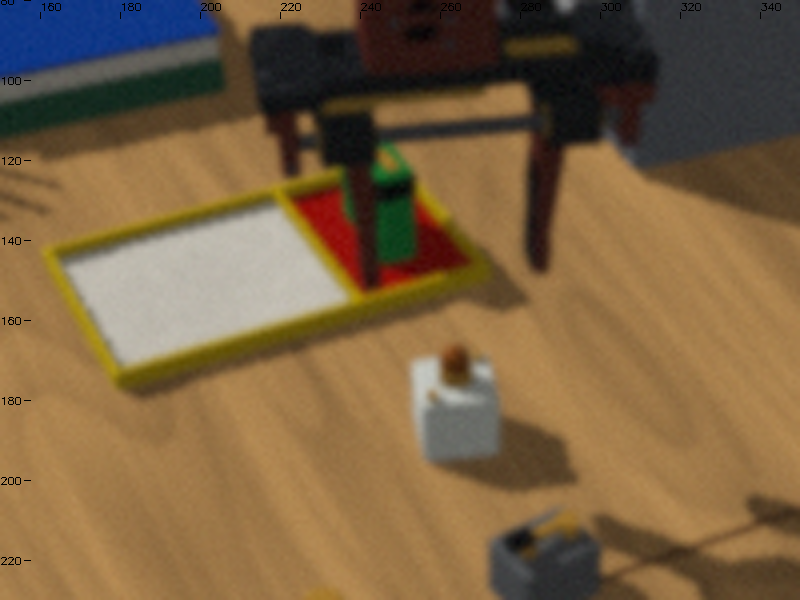

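View pics/g2.png

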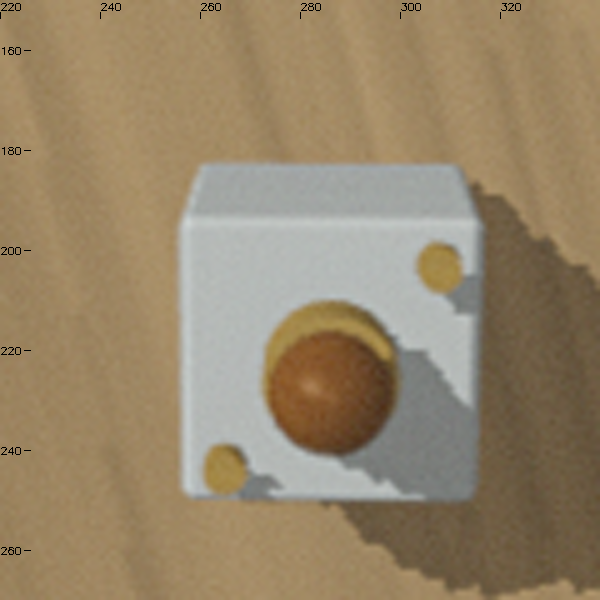

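Run:
```python
from h import *
import json
w=cam('wrist',json.load(open('pics/g.json')))
P=[onz(w,p,38) for p in[(256.3,194),(315.7,194.5),(315,249),(257,249)]]
print(np.round(P,1),np.mean(P,0), 'yaw',np.arctan2(*(P[1]-P[0])[1::-1]))
print('bl corner',onz(w,(33,113),12),'div',onz(w,(232,47),12),'br',onz(w,(353,9),12))
```

```text
[[548.6 151.9  38. ]
 [585.6 141.1  38. ]
 [575.7 104.6  38. ]
 [537.9 115.3  38. ]] [561.96591625 128.22596917  38.        ] yaw -0.28453006012644544
bl corner [415.28143762 242.17204004  12.        ] div [558.44902647 244.8804815   12.        ] br [639.22681632 245.13616185  12.        ]
```

carry_out:
  delta_pos:
    - [0,2,0]
    - [0,4.5,0]
    - [0,7,0]
    - [0,9,0]
    - [0,9.8,0]
    - [0,10,0]
    - [0,10,0]
    - [0,10,0]
  rotation:
    - [0,0.007,0]
    - [0,0.007,0]
    - [0,0.007,0]
    - [0,0.007,0]
    - [0,0.007,0]
    - [0,0.007,0]
    - [0,0.007,0]
    - [0,0.007,0]

```text
t: 21.57
ee_pos: [562.8, 128.4, 7.0]
orientation: [-1.559, 0.221, -0.223]
ft_force: [-0.1, -0.0, 0.1]
width: 87.5
```

carry_out:
  delta_pos:
    - [0,0,0]
    - [0,0,0]
    - [0,0,0]
    - [0,0,0]
    - [0,0,0]
    - [0,0,0]
    - [0,0,0]
    - [0,0,0]
    - [0,0,0]
    - [0,0,0]
  rotation:
    - [0,0,0]
    - [0,0,0]
    - [0,0,0]
    - [0,0,0]
    - [0,0,0]
    - [0,0,0]
    - [0,0,0]
    - [0,0,0]
    - [0,0,0]
    - [0,0,0]
  hand: 255

```text
t: 22.4
ee_pos: [562.0, 128.0, 6.1]
orientation: [-1.559, 0.223, -0.223]
ft_force: [-0.1, -0.2, 1.4]
width: 39.9
```

```bash
python3 st.py; python3 plan.py 562 128 6.05 -0.284 522 308 76 -1.557
```

```text
22.4 [562.03 128.03   6.09] yaw -0.2837 tooly [-0. -0. -1.] 0.002 q6 0.49 [-0.1 -0.2  1.4] 39.9
dpos cm -8.883 -6.995 16.158 roty 1.273
```

carry_out:
  delta_pos:
    - [0,-1,0]
    - [0,-3,0]
    - [0,-5.5,0]
    - [-0.5,-7,1]
    - [-1.5,-7,3]
    - [-3.2,-7,6]
    - [-5,-7,9]
    - [-6.5,-7,12]
    - [-8,-7,14.6]
    - [-8.8,-7,16]
    - [-8.88,-7,16.16]
    - [-8.88,-7,16.16]
  rotation:
    - [0,0,0]
    - [0,0,0]
    - [0,0.04,0]
    - [0,0.12,0]
    - [0,0.22,0]
    - [0,0.33,0]
    - [0,0.44,0]
    - [0,0.55,0]
    - [0,0.66,0]
    - [0,0.77,0]
    - [0,0.87,0]
    - [0,0.9,0]

```text
t: 23.4
ee_pos: [521.4, 309.7, 76.6]
orientation: [-1.367, 0.922, -0.922]
ft_force: [1.1, 0.2, -1.1]
width: 39.6
```

carry_out:
  delta_pos:
    - [0,0,0]
    - [0,0,0]
    - [0,0,0]
    - [0,0,0]
    - [0,0,0]
    - [0,0,0]
  rotation:
    - [0,0.08,0]
    - [0,0.18,0]
    - [0,0.28,0]
    - [0,0.36,0]
    - [0,0.373,0]
    - [0,0.373,0]

```text
t: 23.9
ee_pos: [521.9, 308.0, 76.5]
orientation: [-1.216, 1.198, -1.198]
ft_force: [0.8, -0.4, -1.4]
width: 39.9
```

```bash
python3 st.py; python3 snap.py i wrist side
```

```text
23.9 [521.95 308.01  76.46] yaw -1.5553 tooly [ 0.  0. -1.] 0.034 q6 2.07 [ 0.8 -0.4 -1.4] 39.9
{'t': np.float64(23.9), 'ee_pos': array([521.95, 308.01,  76.46]), 'orientation': array([-1.22,  1.2 , -1.2 ]), 'ft_force': array([ 0.82, -0.41, -1.35]), 'width': np.float64(39.9)}
```

View pics/wrist_i.png

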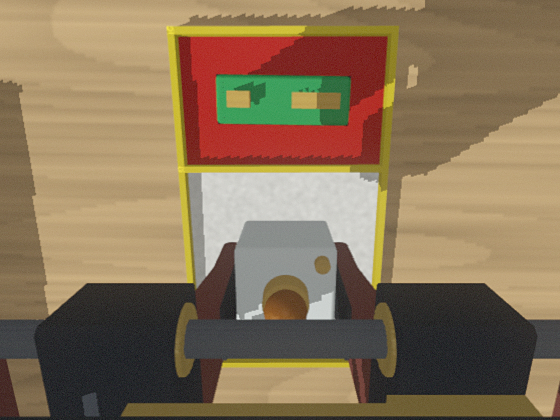

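View pics/side_i.png

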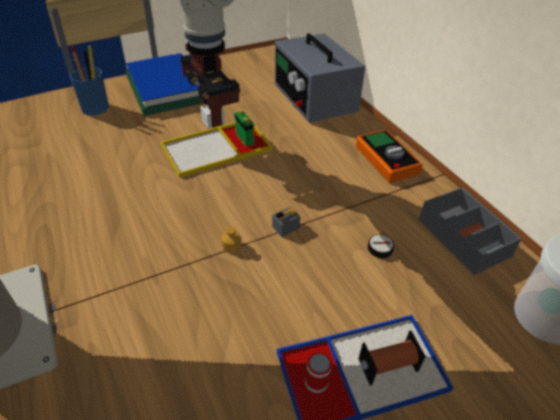

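carry_out:
  delta_pos:
    - [0,1.5,0]
    - [0,3,0]
    - [0,4.5,0]
    - [0,5.6,0]
    - [0,6.2,0]
    - [0,6.45,0]
    - [0,6.55,0]
    - [0,6.55,0]
    - [0,6.59,0]
    - [0,6.59,0]
    - [0,6.59,0]
    - [0,6.59,0]
  rotation:
    - [0,0,0]
    - [0,0,0]
    - [0,0,0]
    - [0,0,0]
    - [0,0,0]
    - [0,0,0]
    - [0,0,0]
    - [0,0,0]
    - [0,0,0]
    - [0,0,0]
    - [0,0,0]
    - [0,0,0]

```text
t: 25.0
ee_pos: [522.2, 308.2, 10.6]
orientation: [-1.215, 1.199, -1.199]
ft_force: [-0.0, 0.1, -1.0]
width: 39.9
```

carry_out:
  delta_pos:
    - [0,0,0]
    - [0,0,0]
    - [0,0,0]
    - [0,0,0]
    - [0,0,0]
    - [0,0,0]
  rotation:
    - [0,0,0]
    - [0,0,0]
    - [0,0,0]
    - [0,0,0]
    - [0,0,0]
    - [0,0,0]
  hand: 70

```text
t: 25.5
ee_pos: [522.0, 308.1, 10.2]
orientation: [-1.216, 1.199, -1.199]
ft_force: [0.1, 0.3, -0.5]
width: 63.6
```

```bash
python3 st.py; python3 plan.py 522 308 10.15 -1.557 550.4 4.4 110.15 -1.456
```

```text
25.5 [522.02 308.06  10.18] yaw -1.5567 tooly [ 0. -0. -1.] 0.002 q6 2.07 [ 0.1  0.3 -0.5] 63.6
dpos cm 30.396 -10.0 2.421 roty -0.101
```

carry_out:
  delta_pos:
    - [0,-2,0]
    - [0,-5,0]
    - [0,-8,0]
    - [1,-10,0.1]
    - [4,-10,0.3]
    - [7.5,-10,0.6]
    - [11,-10,0.9]
    - [14.5,-10,1.2]
    - [18,-10,1.45]
    - [21,-10,1.7]
    - [23.5,-10,1.9]
    - [25,-10,2]
  rotation:
    - [0,0,0]
    - [0,0,0]
    - [0,0,0]
    - [0,0,0]
    - [0,-0.02,0]
    - [0,-0.04,0]
    - [0,-0.06,0]
    - [0,-0.08,0]
    - [0,-0.1,0]
    - [0,-0.101,0]
    - [0,-0.101,0]
    - [0,-0.101,0]

```text
t: 26.5
ee_pos: [545.6, 55.9, 110.3]
orientation: [-1.261, 1.125, -1.126]
ft_force: [0.1, 1.2, 0.7]
width: 63.6
```

```bash
python3 fwd.py 522 308 10.15 -1.557 25 -10 2 -.101; python3 plan.py 545.5 58.3 110.15 -1.456 550.4 4.4 110.15 -1.456
```

```text
cmd 545.45 58.3 110.15 -1.456
dpos cm 5.411 0.0 -0.131 roty 0.0
```

carry_out:
  delta_pos:
    - [2,0,0]
    - [4,0,-0.1]
    - [5.1,0,-0.13]
    - [5.41,0,-0.13]
    - [5.41,0,-0.13]
    - [5.41,0,-0.13]
    - [5.41,0,-0.13]
    - [5.41,0,-0.13]
  rotation:
    - [0,0,0]
    - [0,0,0]
    - [0,0,0]
    - [0,0,0]
    - [0,0,0]
    - [0,0,0]
    - [0,0,0]
    - [0,0,0]
  hand: 0

```text
t: 27.17
ee_pos: [550.4, 5.3, 110.2]
orientation: [-1.262, 1.123, -1.123]
ft_force: [-0.1, 0.0, -0.1]
width: 87.7
```

```bash
python3 st.py; python3 snap.py j wrist side scene; python3 -c "
from h import *
crop('pics/wrist_j.png','pics/j2.png',230,160,340,270)
crop('pics/side_j.png','pics/j3.png',150,80,350,230)"
```

```text
27.17 [550.39   5.35 110.17] yaw -1.4546 tooly [-0.  0. -1.] 0.003 q6 1.44 [-0.1  0.  -0.1] 87.7
{'t': np.float64(27.17), 'ee_pos': array([550.39,   5.35, 110.17]), 'orientation': array([-1.26,  1.12, -1.12]), 'ft_force': array([-0.11,  0.02, -0.1 ]), 'width': np.float64(87.67)}
```

View pics/j2.png

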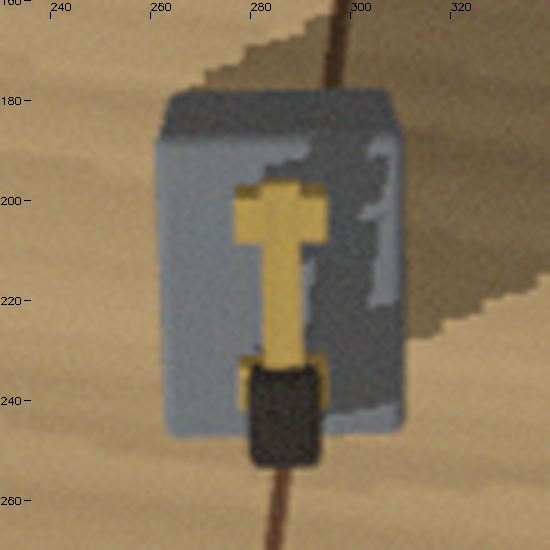

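View pics/j3.png

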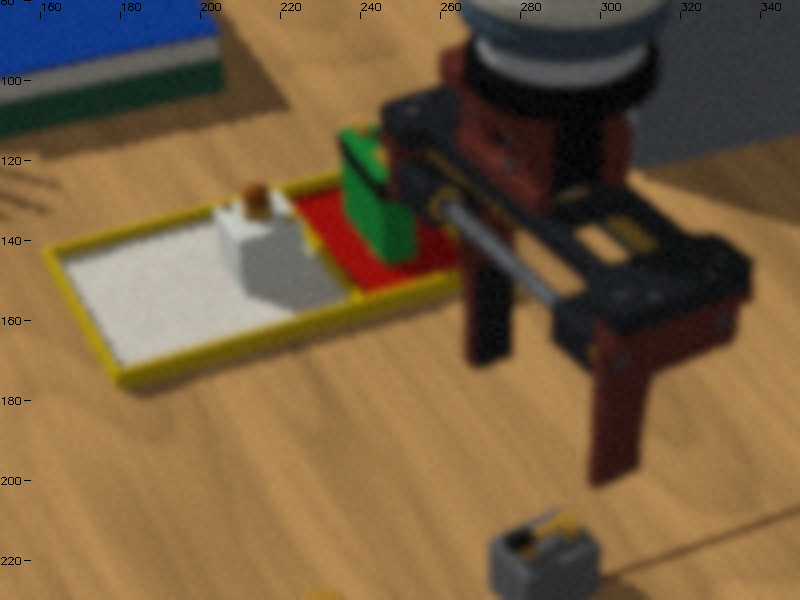

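View pics/wrist_j.png

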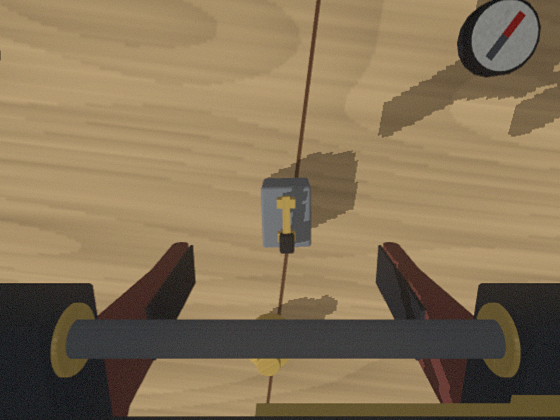

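```bash
python3 - <<'E'
from h import *
import json
w=cam('wrist',json.load(open('pics/j.json')))
P=[onz(w,p,34) for p in[(261.4,187.6),(310.6,186.6),(310.6,246),(263.4,247.2)]]
print(np.round(P,1),np.mean(P,0), 'yaw',np.arctan2(*(P[0]+P[1]-P[2]-P[3])[1::-1]))
w0=cam('wrist',dict(orientation=[-1.57075019e+00,1.23e-3,1.22e-3],ee_pos=[624.445,.0387,221.888]))
print(tri([(w,(261.4,187.6)),(w0,(229.5,161.5))]),tri([(w,(263.4,247.2)),(w0,(186.5,166.5))]))
E
python3 plan.py 550.4 4.4 110.15 -1.456 550.8 5.1 4.65 -1.456
```

```text
[[568.8  23.1  34. ]
 [573.3  -9.5  34. ]
 [531.3 -15.2  34. ]
 [526.6  17.5  34. ]] [550.00814327   3.96652995  34.        ] yaw 0.1321909972674669
(array([571.25614073,  23.00868963,  41.46588222]), [np.float64(1.2409598486246174), np.float64(0.853179965314833)]) (array([530.05955877,  17.89233531,  40.61442048]), [np.float64(1.3606770342171641), np.float64(0.9822269575053841)])
dpos cm -0.065 10.55 0.048 roty 0.0
```

carry_out:
  delta_pos:
    - [0,2,0]
    - [0,4.5,0]
    - [0,7,0]
    - [0,9.2,0]
    - [0,10.3,0]
    - [0,10.55,0]
    - [0,10.55,0]
    - [0,10.55,0]
  rotation:
    - [0,-0.008,0]
    - [0,-0.008,0]
    - [0,-0.008,0]
    - [0,-0.008,0]
    - [0,-0.008,0]
    - [0,-0.008,0]
    - [0,-0.008,0]
    - [0,-0.008,0]

```text
t: 27.98
ee_pos: [551.1, 4.5, 5.5]
orientation: [-1.264, 1.117, -1.119]
ft_force: [-0.6, 0.7, 0.7]
width: 87.9
```

carry_out:
  delta_pos:
    - [0,0,0]
    - [0,0,0]
    - [0,0,0]
    - [0,0,0]
    - [0,0,0]
    - [0,0,0]
    - [0,0,0]
    - [0,0,0]
    - [0,0,0]
    - [0,0,0]
    - [0,0,0]
  rotation:
    - [0,0,0]
    - [0,0,0]
    - [0,0,0]
    - [0,0,0]
    - [0,0,0]
    - [0,0,0]
    - [0,0,0]
    - [0,0,0]
    - [0,0,0]
    - [0,0,0]
    - [0,0,0]
  hand: 255

```text
t: 28.9
ee_pos: [550.4, 4.5, 4.7]
orientation: [-1.265, 1.118, -1.118]
ft_force: [-0.1, 0.2, -0.3]
width: 34.1
```

```bash
python3 st.py; python3 plan.py 550.4 4.4 4.65 -1.448 452 307.5 94.65 -1.557
```

```text
28.9 [550.42   4.46   4.66] yaw -1.4477 tooly [-0.  0. -1.] 0.002 q6 1.43 [-0.1  0.2 -0.3] 34.1
dpos cm -31.287 -9.0 -6.053 roty 0.109
```

carry_out:
  delta_pos:
    - [0,-1,0]
    - [0,-3.5,0]
    - [0,-6.5,0]
    - [-0.8,-8.7,-0.15]
    - [-3,-9,-0.6]
    - [-6,-9,-1.2]
    - [-9,-9,-1.75]
    - [-12,-9,-2.3]
    - [-15,-9,-2.9]
    - [-17.5,-9,-3.4]
    - [-19.5,-9,-3.8]
    - [-20,-9,-3.9]
  rotation:
    - [0,0,0]
    - [0,0,0]
    - [0,0,0]
    - [0,0,0]
    - [0,0.02,0]
    - [0,0.04,0]
    - [0,0.06,0]
    - [0,0.08,0]
    - [0,0.1,0]
    - [0,0.109,0]
    - [0,0.109,0]
    - [0,0.109,0]

```text
t: 29.9
ee_pos: [486.2, 200.6, 95.3]
orientation: [-1.216, 1.197, -1.197]
ft_force: [0.7, -0.2, -1.7]
width: 33.4
```

```bash
python3 st.py; python3 fwd.py 550.4 4.4 4.65 -1.448 -20 -9 -3.9 .109; python3 plan.py 487.16 198.12 94.65 -1.557 452 307.5 64.65 -1.557
```

```text
29.9 [486.24 200.56  95.32] yaw -1.5542 tooly [ 0.     0.001 -1.   ] 0.072 q6 1.92 [ 0.7 -0.2 -1.7] 33.4
cmd 487.2 198.12 94.65 -1.557
dpos cm -10.985 3.0 -3.365 roty 0.0
```

carry_out:
  delta_pos:
    - [-1,0,-0.4]
    - [-3.5,0,-1.2]
    - [-6.5,0,-2.1]
    - [-9.2,0,-2.9]
    - [-10.7,0.5,-3.3]
    - [-10.98,1.5,-3.37]
    - [-10.98,2.6,-3.37]
    - [-10.98,3,-3.37]
    - [-10.98,3,-3.37]
    - [-10.98,3,-3.37]
    - [-10.98,3,-3.37]
  rotation:
    - [0,0,0]
    - [0,0,0]
    - [0,0,0]
    - [0,0,0]
    - [0,0,0]
    - [0,0,0]
    - [0,0,0]
    - [0,0,0]
    - [0,0,0]
    - [0,0,0]
    - [0,0,0]

```text
t: 30.82
ee_pos: [452.4, 306.6, 64.7]
orientation: [-1.215, 1.2, -1.2]
ft_force: [0.6, -0.2, -0.7]
width: 33.8
```

```bash
python3 st.py; python3 snap.py k wrist side; python3 -c "
from h import *
crop('pics/side_k.png','pics/k3.png',150,80,350,230)"
```

```text
30.82 [452.39 306.64  64.7 ] yaw -1.5581 tooly [-0. -0. -1.] 0.008 q6 2.13 [ 0.6 -0.2 -0.7] 33.8
{'t': np.float64(30.82), 'ee_pos': array([452.39, 306.64,  64.7 ]), 'orientation': array([-1.22,  1.2 , -1.2 ]), 'ft_force': array([ 0.56, -0.22, -0.67]), 'width': np.float64(33.82)}
```

View pics/wrist_k.png

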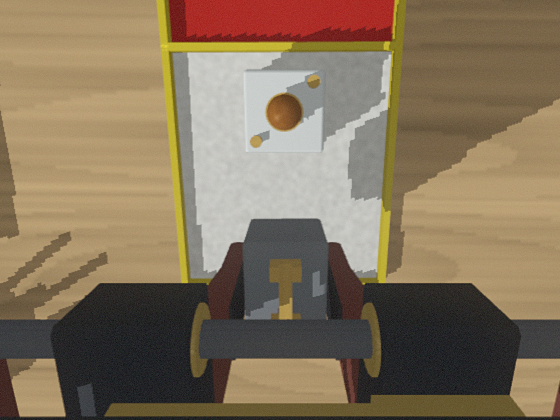

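View pics/k3.png

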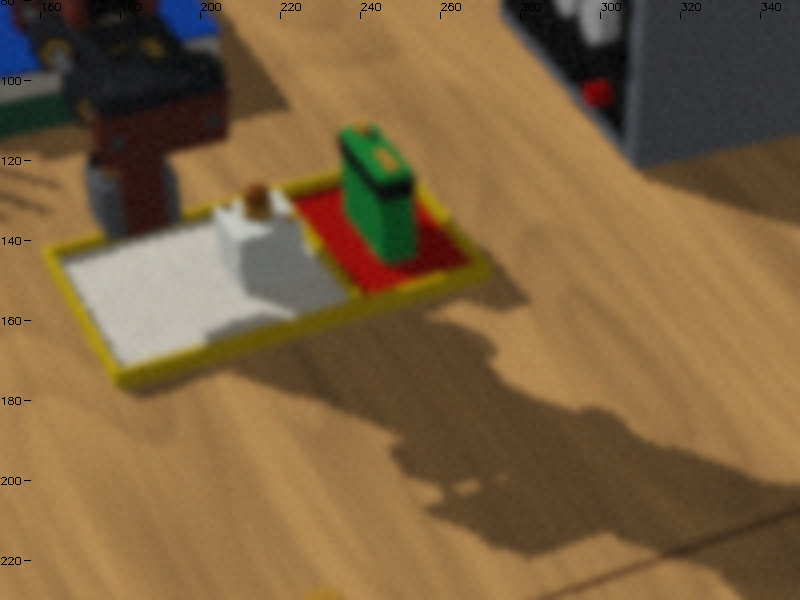

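Run:
```python
from h import *
import json
w=cam('wrist',json.load(open('pics/k.json')))
for n,p,z in [('nearwall',(196,279),12),('div upper edge',(280,43),12),('div lower',(280,51),12),('lamp',(245,70),42),('lamp',(322,152),42),('L',(175,160),12),('R',(390,160),12)]: print(n,onz(w,p,z).round(1))
```

```text
nearwall [416.8 363.4  12. ]
div upper edge [558.1 310.2  12. ]
div lower [554.1 310.1  12. ]
lamp [541.3 326.3  42. ]
lamp [502.8 288.1  42. ]
L [493.7 371.7  12. ]
R [495.2 244.7  12. ]
```

carry_out:
  delta_pos:
    - [0,1.5,0]
    - [0,3,0]
    - [0,4.3,0]
    - [0,5.1,0]
    - [0,5.4,0]
    - [0,5.55,0]
    - [0,5.55,0]
    - [0,5.59,0]
    - [0,5.59,0]
    - [0,5.59,0]
    - [0,5.59,0]
  rotation:
    - [0,0,0]
    - [0,0,0]
    - [0,0,0]
    - [0,0,0]
    - [0,0,0]
    - [0,0,0]
    - [0,0,0]
    - [0,0,0]
    - [0,0,0]
    - [0,0,0]
    - [0,0,0]

```text
t: 31.83
ee_pos: [452.2, 307.7, 9.2]
orientation: [-1.215, 1.198, -1.199]
ft_force: [0.6, 0.1, -1.5]
width: 33.7
```

carry_out:
  delta_pos:
    - [0,0,0]
    - [0,0,0]
    - [0,0,0]
    - [0,0,0]
    - [0,0,0]
    - [0,0,0]
  rotation:
    - [0,0,0]
    - [0,0,0]
    - [0,0,0]
    - [0,0,0]
    - [0,0,0]
    - [0,0,0]
  hand: 80

```text
t: 32.33
ee_pos: [451.9, 307.5, 8.8]
orientation: [-1.216, 1.199, -1.199]
ft_force: [-0.3, 0.1, 0.0]
width: 60.1
```

carry_out:
  delta_pos:
    - [0,-1.5,0]
    - [0,-4,0]
    - [0,-7,0]
    - [0,-10,0]
    - [3,-12,0]
    - [6,-13,0]
    - [9,-14,0]
    - [12,-15,0]
    - [15,-15,0]
    - [18,-15,0]
    - [20,-15,0]
    - [20,-15,0]
  rotation:
    - [0,0,0]
    - [0,0,0]
    - [0,0,0]
    - [0,0,0]
    - [0,0,0]
    - [0,0,0]
    - [0,0,0]
    - [0,0,0]
    - [0,0,0]
    - [0,0,0]
    - [0,0,0]
    - [0,0,0]

```text
t: 33.33
ee_pos: [454.3, 104.8, 158.9]
orientation: [-1.215, 1.201, -1.201]
ft_force: [-0.6, 0.0, -0.3]
width: 60.3
```

```bash
python3 st.py; python3 snap.py l wrist side scene; python3 -c "
from h import *
crop('pics/side_l.png','pics/l3.png',150,80,350,230)
crop('pics/scene_l.png','pics/l4.png',310,100,430,205)"
```

```text
33.33 [454.34 104.76 158.88] yaw -1.5597 tooly [-0.    -0.001 -1.   ] 0.071 q6 1.76 [-0.6  0.  -0.3] 60.3
{'t': np.float64(33.33), 'ee_pos': array([454.34, 104.76, 158.88]), 'orientation': array([-1.22,  1.2 , -1.2 ]), 'ft_force': array([-0.58,  0.01, -0.28]), 'width': np.float64(60.28)}
```

View pics/scene_l.png

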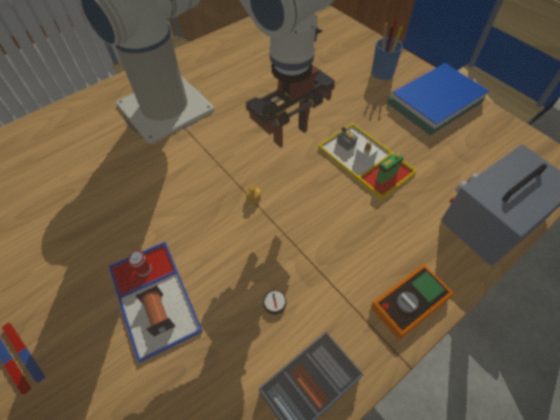

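View pics/side_l.png

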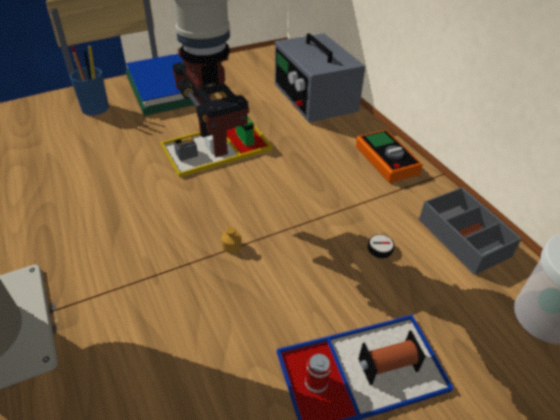

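View pics/l3.png

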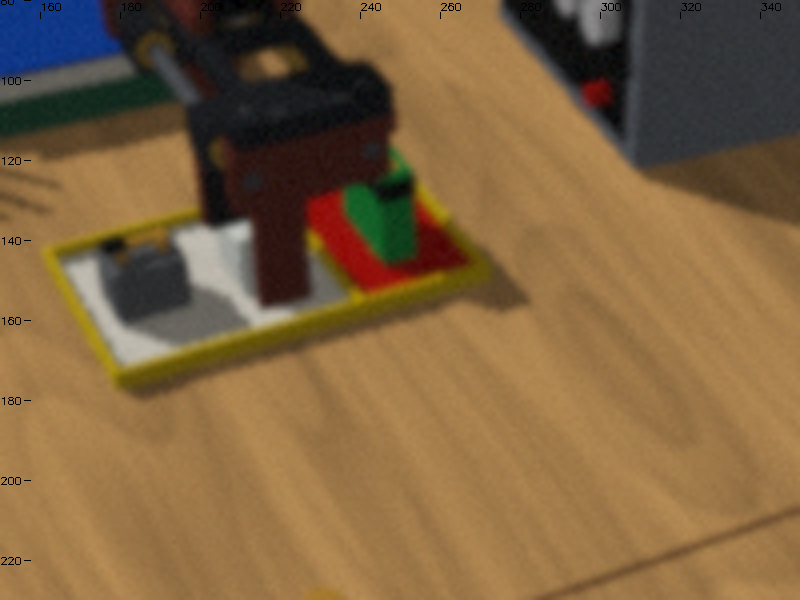

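View pics/l4.png

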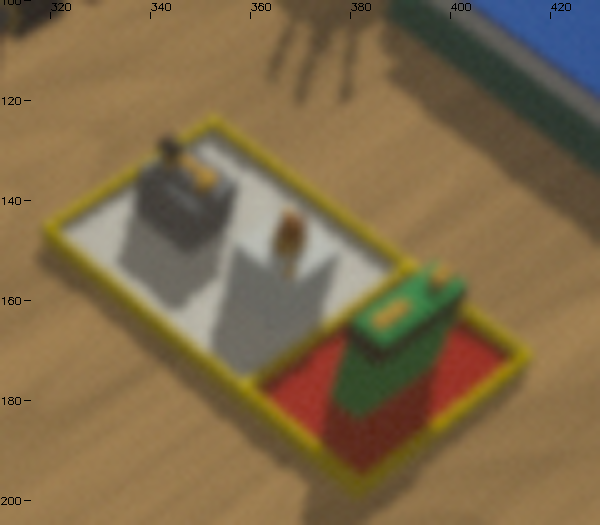

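carry_out:
  delta_pos:
    - [0,0,0]
    - [0,0,0]
    - [0,0,0]
    - [0,0,0]
    - [0,0,0]
    - [0,0,0]
  rotation:
    - [0,0,0]
    - [0,0,0]
    - [0,0,0]
    - [0,0,0]
    - [0,0,0]
    - [0,0,0]

```text
t: 33.98
ee_pos: [454.7, 107.8, 158.7]
orientation: [-1.216, 1.199, -1.198]
ft_force: [-0.1, -0.3, -0.5]
width: 60.0
```

```bash
python3 st.py; python3 -c "
from workcell import ctrl
print(ctrl.close_job())"
```

```text
33.98 [454.7  107.77 158.71] yaw -1.5561 tooly [-0. -0. -1.] 0.004 q6 1.76 [-0.1 -0.3 -0.5] 60.0
the job is handed in; nothing more can be done
None
```

I packed both kits in the order asked and handed the job in at about 34 s of the 115 s allowed.

- **Blue tray:** the round cell stands upright on the red floor, and the coil lies flat and centred on the white floor.
- **Yellow tray:** the flat battery stands upright on the red floor. The lamp and the switch stand the right way up on the white floor, about 28 mm apart by the commanded positions.

**Last checks:** the final scene and side pictures show all five items standing free inside the right compartments. They also show the compass and brass weight still in place. The gripper is open, holding nothing and clear of everything, about 150 mm above the trays. The force readings stayed within about 2.5 N throughout.

**What disagreed:**
- The two fixed cameras differed by up to about 4 mm on the tray positions, so I relied on close wrist pictures.
- A two-view check put the top corners of the switch at about 41 mm instead of 34 mm. Another view gave about 26 mm for one of those corners. I used the stated 34 mm, and the grip closed at 34.1 mm as it should.
- The measured lag after fast moves was up to about 9 mm, and I corrected for it before each grasp.
- I opened the gripper with each item up to about 0.2 mm above the tray floor, so each one settled the rest of the way on release.

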